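# Tip the glue stick out of the tall pen holder

### The job

The glue stick has sunk to the bottom of the tall acrylic pen holder, too deep for fingers. Tip the holder with its mouth low over the grey pen tray so that the glue stick slides out (not dropped from a height) and lies flat in the tray, then stand the empty holder upright again where it was. Do not let the holder topple or fall, and leave the other things on the counter where they are.

Things in the scene. Friction and masses are not known exactly. Their poses are not given: they have to be found in the camera images.
- holder_mid (a point): Tall square pen holder of frosted see-through acrylic, loose, 54 x 54 x 175 mm, 4 mm walls, 6 mm foot, open at the top (inside 46 x 46 mm, 169 mm deep), about 0.19 kg with a smooth slippery inside. This point is its centre, half-way up (87.5 mm above its underside, 87.5 mm below its rim). Its z axis points from foot to mouth; x and y are square to its flat sides.
- glue_mid (a point): Large white and grey glue stick, a smooth round rod 30 mm thick and 105 mm long, about 65 g, loose; at first it stands on the holder's inner floor, so its top is about 64 mm below the rim. This point is its centre; its z axis runs along its length. It slides once the holder's mouth points some 15 to 20 degrees below level. It can roll.
- tray: Shallow grey pen tray, screwed to the counter, 260 mm long (its x axis) x 120 mm wide (y) x 22 mm high, 4 mm walls and floor; the floor is grippier than the inside of the holder. Origin: centre of its underside, on the counter.
- wedge_mid (a point): Bystander: stepped aluminium thickness wedge, about 162 x 49 mm (long along x) and up to 36 mm high, loose. This point lies 12.5 mm above its underside near its middle.
- clip_a_mid (a point): Bystander: orange plastic parcel clip lying on its side, about 115 x 40 x 24 mm (long along x), loose. This point is on its pivot, 11 mm up.
- clip_b_mid (a point): Bystander: a second, equal orange parcel clip. Same point.
Mind the look-alikes: they are no part of the job. What is meant by the part that bears holder_mid is not orange, and is the larger of those in its own colour.

How it is judged:
On the way, in this order (a step that is already met when the one before it is completed fails the run):
1. the holder is tipped over with the glue stick still in it (angle between holder_mid's own z axis and vertical above 1.2 rad and z of glue_mid in the frame of holder_mid below 0.03 m).
2. the glue stick lies in the tray, out of the holder (z of glue_mid in the frame of tray between 0.01 and 0.03 m and x of glue_mid in the frame of tray between -0.12 and 0.12 m and y of glue_mid in the frame of tray between -0.055 and 0.055 m and contact force between glue and holder below 0.01 N), for 0.2 s.
At the end, for the whole second after the job is handed in: The glue stick lies flat (within 5 degrees) and at rest on the tray's floor, inside its rim; the empty holder stands upright (within 3 degrees) and at rest within 40 mm of where it stood at the start; both are released (z of glue_mid in the frame of tray between 0.014 and 0.024 m and x of glue_mid in the frame of tray between -0.12 and 0.12 m and y of glue_mid in the frame of tray between -0.055 and 0.055 m and angle between glue_mid's own z axis and vertical between 1.48 and 1.66 rad and linear speed of glue below 0.03 m/s and angle between holder_mid's own z axis and vertical below 0.05 rad and distance of holder_mid from where it was at the start of the episode below 0.04 m and linear speed of holder below 0.02 m/s); the robot touches nothing.
It fails at once if the glue stick falls from the mouth of the holder, or loose in the air, from more than 0.1 m above the counter (z of glue_mid in the frame of holder_mid above 0.095 m and height (world z) of glue_mid above 0.1 m and contact force between the fingers and glue below 0.02 N).
It fails at once if the holder topples or is dropped (turns faster than 6 rad/s, or falls faster than 1.2 m/s) (angular speed of holder above 6 rad/s or linear speed of holder above 1.2 m/s).
It fails at once if the wedge or a clip is moved by more than 15 mm (distance of any of wedge_mid, clip_a_mid, clip_b_mid from where it was at the start of the episode above 0.015 m).
It also fails if it takes over 61 s, if anything falls off the work surface, if the arm or the gripper's body presses on something with over 40 N, if the wrist force passes 120 N, or if a joint passes its speed limit or range.

### The arm

A 6-joint arm with a two-finger parallel gripper is mounted at the origin on the work surface. World frame = base frame: x ahead of the robot, y to its left, z up, the work surface at z = 0. Lengths are in m, angles in rad, forces in N, time in s.
With the tool pointing down it reaches from about 0.35 to 0.775 m from the base axis. Payload 5.5 kg.
Tool frame: the origin (TCP) lies on the centre line of the jaws, within the pads' length; the fingertips stand arm.tip_extent ahead of it and the grasp point (between the pads) lies 5 mm behind it (arm.tip_extent is the distance from the TCP to the fingertips, in m); z points along the fingers, y is the line along which they close (so a half turn about z gives the same grasp; the last joint's range is limited). The gripper opens to 85 mm and grips with 20 to 120 N. Pads are 22 mm wide; open, the fingers measure 114 mm over their backs; the gripper's body (76 mm by 85 mm) begins 54 mm behind the grasp point. The pads swing forward as they close: fully open they stand 13 mm farther back than shut.
Start: joints at [1.066, 0.313, 0.046, 1.304, 0, 1.431], TCP at [0.205, 0.537, 0.245] pointing down, gripper open.
Joint ranges: [-2.76, 2.76], [-0.86, 1.69], [-1.03, 1.26], [-2.2, 2.34], [-1.47, 1.5], [-3.14, 3.14]. Speed limits (rad/s): [2.57, 2.57, 3.14, 3.14, 3.14, 3.14].

### API

Orientations are given as a 3x3 rotation matrix whose columns are the frame's x, y, z axes.
In Python, from cell import arm gives the robot as it stands.
- The arm moves only by the tool move_arm, never from a script. Its argument "steps" is a list of rows, each an object of numbers: "tx", "ty", "tz": the shift along the tool's x, y, z in units of 200 mm (1.0 is 200 mm); "ax", "ay", "az": the turn, a rotation vector about the tool's x, y, z in units of pi rad (1.0 is pi rad); "fingers": the opening, from -1 (shut) to 1 (fully open). In form: [{"tx": .., "ty": .., "tz": .., "ax": .., "ay": .., "az": .., "fingers": ..}, ...]. A call has 1 to 12 rows; each row is the pose to reach, as a shift and turn from the pose commanded when the call began, along the tool's axes at that moment, turning the shorter way round; what a row does not reach only later rows make up. A row lasts 1/8 s, in which the tool goes at most 62.5 mm and 10.7 degrees, less where a joint would pass 70% of its speed; a pose out of reach is approached as far as the arm can. A call with a number of a shift or a turn outside -1 to 1 is refused whole. A call with a gripper value outside its range is refused whole. The fingers move at their own pace and stop on an object; "squeeze" is the grip in N (left out, the last holds). Time passes only in rows, so rows that repeat a pose let the fingers close. It gives the time, the measured TCP pose, the force, the opening and the grip force at its end, in the units of the state.
- arm.state(): the state, without advancing time (a new reading comes with each control period).
- arm.capture(name): name is "scene" or "top"; returns the picture (420x560x3 uint8, red, green, blue); there is no depth.
- arm.camera_info(name): a dict with "fx", "fy", "cx", "cy" (pixels), "k1" (the pictures are not rectified: a ray, as slopes to the right and down, at radius r is drawn at 1 + k1 r^2 times it, then the intrinsics apply), "eye" and "orientation" of the camera in the world. Camera axes: x right, y down, z forward; pixel columns grow to the right and rows downward; lengths in m; the calibration is good to about 2 mm. A picture is of the moment at which its call begins. camera_info takes no time and is no camera call.
- arm.sign_off(): hands the job in; it is judged then, once.
The state is a dict: "clock": time; "qpos": joint angles; "qvel": joint speeds; "effort": joint torques, N m; "eef_pos": TCP position; "eef_rot": TCP orientation; "ft_force": force on the tool from outside, world axes, zero at the start; "ft_torque": the same for the moment, N m; "gripper_width": finger opening in m; "gripper_force": force on a finger pad.
Only numpy, scipy, OpenCV 4.12 (cv2) and the standard library are available. Lean on these libraries where they do the work, as an engineer would, in place of code of your own. Each camera call takes 0.05 s, during which the arm holds its last target. There are 200 camera calls.

## Working session

There is one attempt and no reset: what is moved stays moved. The work goes in short steps, Python scripts to look and compute and a tool call to move; the robot and the scene stay as the last step left them, time stands still between calls to the robot, and variables do not carry over. Pictures are saved under pics/ and viewed, at most 10 in all, crops included, and the job is handed in when it is done.

Besides the shell and the picture viewer there is one more tool, called as name([rows], argument=value, ...), one row to a line, values as JSON. move_arm: Moves the arm, as the interface text tells. Its arguments: {"type":"object","properties":{"steps":{"type":"array"},"squeeze":{"type":"number"}},"required":["steps"]}

```bash
mkdir -p pics; ls
python3 - <<'E'
from cell import arm
import cv2
for n in("scene","top"):
    cv2.imwrite(f"pics/{n}0.png",arm.capture(n)[:,:,::-1]); print(n,arm.camera_info(n))
print(arm.state(),arm.tip_extent)
E
```

```text
pics
scene {'fx': 455.2413651336387, 'fy': 455.2413651336387, 'cx': 282.8261649065661, 'cy': 205.49403590578936, 'k1': -0.11821781864425637, 'eye': array([1.01766051, 0.00955305, 0.85777804]), 'orientation': array([[ 0.03861633,  0.87199566, -0.48798806],
       [ 0.99922154, -0.03764039,  0.0118118 ],
       [-0.00806822, -0.48806431, -0.87277038]])}
top {'fx': 436.2317700825668, 'fy': 436.2317700825668, 'cx': 286.107360389247, 'cy': 208.69838021263678, 'k1': -0.132071035246113, 'eye': array([0.48978241, 0.0371548 , 0.79037804]), 'orientation': array([[-9.73550713e-04, -9.93864489e-01,  1.10600312e-01],
       [-9.99814232e-01,  3.09643225e-03,  1.90240350e-02],
       [-1.92497792e-02, -1.10561245e-01, -9.93682876e-01]])}
{'clock': 0.1, 'qpos': array([1.06638440e+00, 3.13954762e-01, 4.51134916e-02, 1.30356911e+00,
       1.65769593e-05, 1.43118285e+00]), 'qvel': array([ 0.00093431, -0.0013688 ,  0.00288858,  0.00277722, -0.00173693,
       -0.00228202]), 'effort': array([ 1.92698142e-03, -4.81724310e+01,  2.99244851e+01,  1.28314801e-02,
       -1.30294079e-04, -5.84596094e-06]), 'eef_pos': array([0.20495005, 0.53679702, 0.24448978]), 'eef_rot': array([[-9.34195587e-01,  3.56760386e-01, -7.94571546e-04],
       [ 3.56761190e-01,  9.34194562e-01, -1.40502379e-03],
       [ 2.41027586e-04, -1.59603932e-03, -9.99998697e-01]]), 'ft_force': array([-0.08176817, -0.17282799, -0.47676535]), 'ft_torque': array([-0.01880347,  0.04790285, -0.00641749]), 'gripper_force': 0.0, 'gripper_width': 0.08555083564376606} 0.014
```

View pics/scene0.png

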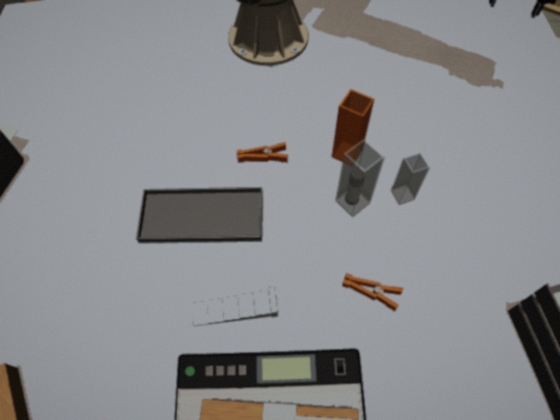

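View pics/top0.png

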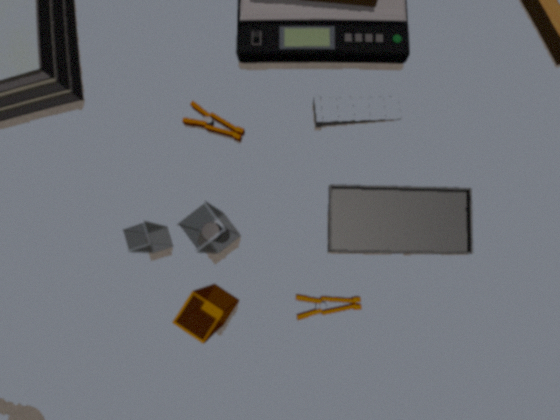

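Three holders stand in the scene picture: orange (352,127), large frosted grey with a dark rod inside (360,180), and small grey (410,180). The large grey one fits: it isn't orange and is the larger of the two greys. I'll confirm this with one enlarged crop from both views.

```bash
cat > h.py <<'E'
import numpy as np, cv2
from cell import arm
def ray(n,px):
    c=arm.camera_info(n); K=np.array([[c['fx'],0,c['cx']],[0,c['fy'],c['cy']],[0,0,1]])
    d=np.array([c['k1'],0,0,0,0.]); p=cv2.undistortPoints(np.array(px,float).reshape(-1,1,2),K,d).reshape(-1,2)
    return np.array(c['eye']),np.c_[p,np.ones(len(p))]@np.array(c['orientation']).T
def plane(n,px,z):
    e,d=ray(n,px); return e+d*((z-e[2])/d[:,2:3])
def proj(n,P):
    c=arm.camera_info(n); q=(np.atleast_2d(P)-c['eye'])@np.array(c['orientation'])
    s=q[:,:2]/q[:,2:]; s=s*(1+c['k1']*(s**2).sum(1,keepdims=True)); return s*[c['fx'],c['fy']]+[c['cx'],c['cy']]
E
python3 - <<'E'
import cv2,numpy as np
a=cv2.imread('pics/top0.png')[190:270,165:265]; b=cv2.imread('pics/scene0.png')[130:230,320:420]
a=cv2.resize(a,None,fx=4,fy=4,interpolation=2); b=cv2.resize(b,None,fx=4,fy=4,interpolation=2)
a=cv2.copyMakeBorder(a,0,80,0,0,0)
cv2.imwrite('pics/c0.png',np.hstack([a,b]))
E
```

```text
(no output)
```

View pics/c0.png

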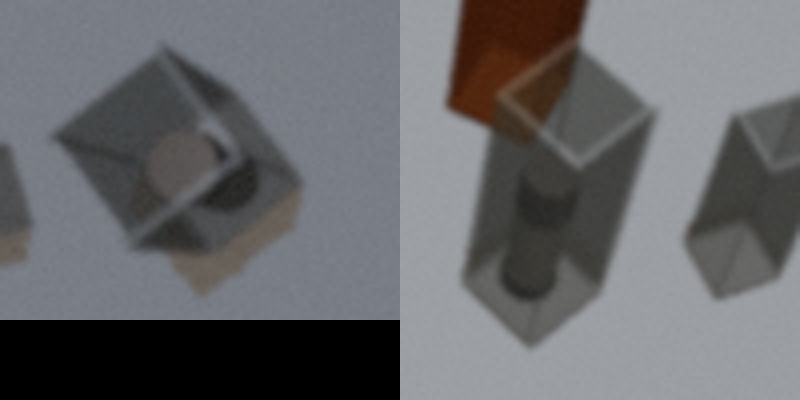

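The crop confirms it. The large grey holder has the glue stick inside, with rim corners at crop (162,45), (52,135), (130,247), (238,158) and foot corners in the scene crop at (464,280), (530,348), (603,293). Next I'll measure everything.

Run:
```python
from h import *
np.set_printoptions(precision=4,suppress=True)
r=np.array([(162,45),(52,135),(130,247),(238,158)])/4+[165,190]-.4
P=plane('top',r,.175); print('rim top',P[:,:2],P.mean(0))
s=(np.array([(578,40),(497,95),(578,168),(656,110)])-[400,0])/4+[320,130]-.4
Q=plane('scene',s,.175); print('rim scene',Q[:,:2],Q.mean(0))
f=(np.array([(464,280),(530,348),(603,293)])-[400,0])/4+[320,130]-.4
F=plane('scene',f,0.); print('foot',F[:,:2],(F[0]+F[2])/2)
for R in(P,Q): 
    e=np.roll(R,-1,0)-R; print(np.linalg.norm(e,axis=1), np.degrees(np.arctan2(e[:,1],e[:,0]))%90)
T=plane('top',[(329,185),(470,187),(471,253),(328,252)],.022);print('tray',T[:,:2],T.mean(0))
T=plane('scene',[(145,189),(263,188),(263,240),(138,241)],.022);print('tray s',T[:,:2],T.mean(0))
print('clips',plane('top',[(193,105),(184,122),(243,133),(236,138),(297,297),(299,317),(360,298),(358,309)],.012)[:,:2])
print('wedge',plane('top',[(314,97),(316,125),(402,118),(402,96)],.02)[:,:2])
print('orange rim',plane('top',[(210,285),(174,320),(203,341),(238,300)],.175)[:,:2])
print('small',plane('top',[(124,235),(145,221),(167,236),(172,242),(133,252)],.1)[:,:2])
```

```text
rim top [[0.57   0.1651]
 [0.5376 0.2045]
 [0.4978 0.1754]
 [0.5294 0.1371]] [0.5337 0.1705 0.175 ]
rim scene [[0.5007 0.1769]
 [0.5308 0.1353]
 [0.5724 0.1675]
 [0.5421 0.2077]] [0.5365 0.1718 0.175 ]
foot [[0.5283 0.1365]
 [0.5715 0.1677]
 [0.5397 0.2113]] [0.534  0.1739 0.    ]
[0.0509 0.0494 0.0497 0.0493] [39.3932 36.1581 39.5536 34.69  ]
[0.0514 0.0526 0.0503 0.0516] [35.9227 37.7961 37.0406 36.6781]
tray [[ 0.6176 -0.0247]
 [ 0.6139 -0.2817]
 [ 0.4947 -0.2782]
 [ 0.4986 -0.0216]] [ 0.5562 -0.1515  0.022 ]
tray s [[ 0.4963 -0.2775]
 [ 0.5054 -0.0201]
 [ 0.6284 -0.0222]
 [ 0.6208 -0.2785]] [ 0.5627 -0.1496  0.022 ]
clips [[ 0.773   0.2269]
 [ 0.7401  0.2428]
 [ 0.7172  0.1315]
 [ 0.7078  0.1443]
 [ 0.4196  0.033 ]
 [ 0.3845  0.0295]
 [ 0.4173 -0.0783]
 [ 0.398  -0.0746]]
wedge [[ 0.7827  0.0002]
 [ 0.729  -0.0028]
 [ 0.7427 -0.1614]
 [ 0.7853 -0.1634]]
orange rim [[0.4505 0.1563]
 [0.4006 0.2074]
 [0.372  0.1657]
 [0.4298 0.1164]]
small [[0.5244 0.3139]
 [0.5473 0.2792]
 [0.5231 0.2419]
 [0.5135 0.2334]
 [0.497  0.2978]]
```

```bash
cat >> h.py <<'E'
from scipy.spatial.transform import Rotation as Ro
def frame(yaw,pit,xsign=-1):
    "tool z at yaw (deg), pit deg below level; tool x down-ish for xsign=-1, y level"
    y,p=np.radians([yaw,pit]); z=np.array([np.cos(p)*np.cos(y),np.cos(p)*np.sin(y),-np.sin(p)])
    e=np.array([np.sin(p)*np.cos(y),np.sin(p)*np.sin(y),np.cos(p)]); x=xsign*e
    return np.c_[x,np.cross(z,x),z]
def cmd(p,R,p0=None,R0=None):
    s=arm.state(); p0=s['eef_pos'] if p0 is None else p0; R0=s['eef_rot'] if R0 is None else R0
    t=R0.T@(np.array(p)-p0); a=Ro.from_matrix(R0.T@R).as_rotvec()
    print('t',np.round(t/.2,3),'a',np.round(a/np.pi,4),'| mm %.0f deg %.0f'%(1e3*np.linalg.norm(t),np.degrees(np.linalg.norm(a))))
    return p,R
E
python3 - <<'E'
from h import *
print([a for a in dir(arm) if a[0]!='_'])
for nm,f,r in(('small',(399.5,204.8),(413,172.5)),('big',(452.5-320+320-0,0),(0,0)),('orange',(343,162),(362,113))):
    if nm=='big': f=(352.1,216.6); r=(364.1,171.6)
    F=plane('scene',[f],0)[0]; e,d=ray('scene',[r]); d=d[0]
    s=((F-e)[:2]@d[:2])/(d[:2]@d[:2]); print(nm,F[:2],'height',(e+s*d)[2])
C=np.array([.535,.172,.12]); R=frame(-53,30)
cmd(C-.145*R[:,2]+[0,0,.03],R)
E
```

```text
['MotionError', 'camera_info', 'capture', 'sign_off', 'state', 'tip_extent']
small [0.54726155 0.27450667] height 0.1268478826667906
big [0.57154612 0.16773196] height 0.173709175997514
orange [0.43018068 0.16296228] height 0.1749735708280885
t [-1.661 -0.781  0.111] a [ 0.0928 -0.3242  0.1618] | mm 368 deg 67
```

Run:
```python
from h import *
n=np.array([-.6018,.7986]);u=np.array([.7986,.6018]);c=np.array([.535,.172])
for nm,Q in(('small',plane('scene',[(403,160),(416,154),(428,163),(413,172)],.127)),('orange',plane('top',[(210,285),(174,320),(203,341),(238,300)],.175)),('orange s',plane('scene',[(344,92),(373,99),(367,115),(339,107)],.175))):
    q=Q[:,:2]-c; print(nm,'n',np.round(q@n,3),'u',np.round(q@u,3))
C=np.array([.535,.172,.13]); R=frame(-53,30)
cmd(C-.145*R[:,2]+[0,0,.05],R)
```

```text
small n [0.08  0.111 0.114 0.075] u [0.038 0.045 0.074 0.07 ]
orange n [0.038 0.109 0.093 0.019] u [-0.077 -0.086 -0.134 -0.117]
orange s n [0.078 0.11  0.071 0.043] u [-0.136 -0.086 -0.064 -0.113]
t [-1.66  -0.782 -0.039] a [ 0.0928 -0.3242  0.1618] | mm 367 deg 67
```

move_arm([
  {"tx": -0.41, "ty": -0.19, "tz": 0, "ax": 0.023, "ay": -0.081, "az": 0.04, "fingers": 0.7},
  {"tx": -0.83, "ty": -0.39, "tz": -0.02, "ax": 0.046, "ay": -0.162, "az": 0.081, "fingers": 0.7},
  {"tx": -1.0, "ty": -0.6, "tz": -0.03, "ax": 0.07, "ay": -0.243, "az": 0.121, "fingers": 0.7},
  {"tx": -1.0, "ty": -0.6, "tz": -0.03, "ax": 0.0928, "ay": -0.3242, "az": 0.1618, "fingers": 0.7},
  {"tx": -1.0, "ty": -0.6, "tz": -0.03, "ax": 0.0928, "ay": -0.3242, "az": 0.1618, "fingers": 0.7},
  {"tx": -1.0, "ty": -0.6, "tz": -0.03, "ax": 0.0928, "ay": -0.3242, "az": 0.1618, "fingers": 0.7},
  {"tx": -1.0, "ty": -0.6, "tz": -0.03, "ax": 0.0928, "ay": -0.3242, "az": 0.1618, "fingers": 0.7},
  {"tx": -1.0, "ty": -0.6, "tz": -0.03, "ax": 0.0928, "ay": -0.3242, "az": 0.1618, "fingers": 0.7},
])

```text
clock: 1.1
eef_pos: [0.3489, 0.354, 0.2492]
eef_rot: [[-0.303, 0.798, 0.521], [0.397, 0.603, -0.692], [-0.866, -0.003, -0.499]]
ft_force: [-0.1, 0.8, 0.0]
gripper_width: 0.0726
gripper_force: 0.0
```

Run:
```python
from h import *
s=arm.state();print(s['clock'],s['qpos'].round(2),s['eef_pos'].round(3),s['gripper_width'])
C=np.array([.535,.172,.13]); R=frame(-53,30)
cmd(C-.145*R[:,2]+[0,0,.05],R)
```

```text
1.1 [ 1.09  0.58  0.05  1.67 -0.9   2.33] [0.349 0.354 0.249] 0.07260626057156568
t [-0.344  0.195  0.563] a [-0.0002  0.0002  0.001 ] | mm 138 deg 0
```

```bash
cat >> h.py <<'E'
def ang(R,q1,ph_hint=None):
    "q5,phi,q6 for tool rotation R at base yaw q1"
    def base(q1,ph,q5,q6): return Ro.from_euler('z',q1)*Ro.from_euler('y',ph)*Ro.from_euler('z',q5)*Ro.from_euler('x',q6)
    R0=np.array([[-.934196,.35676,-.0008],[.356761,.934195,-.0014],[.00024,-.0016,-1]])
    B=base(1.06638,.313955-.045113+1.303569,0,1.43118).inv()*Ro.from_matrix(R0)
    M=Ro.from_euler('z',-q1)*Ro.from_matrix(R)*B.inv()
    ph,q5,q6=M.as_euler('YZX'); return np.round([ph,q5,q6],2)
E
python3 - <<'E'
from h import *
s=arm.state(); print(ang(s['eef_rot'],s['qpos'][0]))
hz=np.array([0,0,1.]); R0=frame(-53,30); hloc=R0.T@hz
print(hloc)
print('grasp angs',[ang(R0,q) for q in(.3,.5,.7)])
for tilt in(20,):
  t=np.radians(tilt)
  for yawd in(-90,-70,-110,90):
    y=np.radians(yawd);d=np.array([np.cos(t)*np.cos(y),np.cos(t)*np.sin(y),-np.sin(t)])
    for beta in(0,15,30,45):
      b=np.radians(beta)
      # tz.d = hloc_z
      k=(hloc[2]-np.sin(b)*np.sin(t))/(np.cos(b)*np.cos(t))
      if abs(k)>1: continue
      for sg in(1,-1):
        psi=y+sg*np.arccos(k); tz=np.array([np.cos(b)*np.cos(psi),np.cos(b)*np.sin(psi),-np.sin(b)])
        x=(d-hloc[2]*tz)/hloc[0]; R=np.c_[x,np.cross(tz,x),tz]
        print(yawd,beta,'psi %.0f'%(np.degrees(psi)),[list(ang(R,q)) for q in(-.3,0,.3)],'y_z %.2f'%R[2,1])
E
```

```text
[ 2.21 -0.9   2.33]
[-8.66025404e-01  2.77555756e-17 -5.00000000e-01]
grasp angs [array([ 1.04, -0.95,  0.95]), array([ 1.32, -1.03,  1.29]), array([ 1.66, -1.04,  1.68])]
-90 0 psi 32 [[np.float64(0.0), np.float64(0.86), np.float64(1.98)], [np.float64(0.0), np.float64(0.56), np.float64(1.98)], [np.float64(0.0), np.float64(0.26), np.float64(1.98)]] y_z 0.92
-90 0 psi -212 [[np.float64(3.14), np.float64(0.26), np.float64(1.16)], [np.float64(3.14), np.float64(0.56), np.float64(1.16)], [np.float64(3.14), np.float64(0.86), np.float64(1.16)]] y_z -0.92
-90 15 psi 40 [[np.float64(0.46), np.float64(0.95), np.float64(1.78)], [np.float64(0.34), np.float64(0.68), np.float64(1.95)], [np.float64(0.28), np.float64(0.39), np.float64(2.06)]] y_z 0.80
-90 15 psi -220 [[np.float64(2.86), np.float64(0.39), np.float64(1.08)], [np.float64(2.8), np.float64(0.68), np.float64(1.19)], [np.float64(2.68), np.float64(0.95), np.float64(1.36)]] y_z -0.80
-90 30 psi 56 [[np.float64(1.1), np.float64(0.97), np.float64(1.47)], [np.float64(0.8), np.float64(0.8), np.float64(1.85)], [np.float64(0.63), np.float64(0.57),
[... 3011 characters left out ...]
8), np.float64(-0.68), np.float64(-1.19)], [np.float64(2.86), np.float64(-0.39), np.float64(-1.08)]] y_z 0.80
90 15 psi -40 [[np.float64(0.28), np.float64(-0.39), np.float64(-2.06)], [np.float64(0.34), np.float64(-0.68), np.float64(-1.95)], [np.float64(0.46), np.float64(-0.95), np.float64(-1.78)]] y_z -0.80
90 30 psi 236 [[np.float64(2.05), np.float64(-0.97), np.float64(-1.68)], [np.float64(2.35), np.float64(-0.8), np.float64(-1.29)], [np.float64(2.51), np.float64(-0.57), np.float64(-1.04)]] y_z 0.53
90 30 psi -56 [[np.float64(0.63), np.float64(-0.57), np.float64(-2.1)], [np.float64(0.8), np.float64(-0.8), np.float64(-1.85)], [np.float64(1.1), np.float64(-0.97), np.float64(-1.47)]] y_z -0.53
```

Run:
```python
from h import *
C=np.array([.535,.172,.13]); R=frame(-53,30)
cmd(C-.145*R[:,2]+[0,0,.05],R); cmd(C-.06*R[:,2],R); cmd(C,R)
```

```text
t [-0.344  0.195  0.563] a [-0.0002  0.0002  0.001 ] | mm 138 deg 0
t [-0.127  0.196  1.112] a [-0.0002  0.0002  0.001 ] | mm 227 deg 0
t [-0.127  0.196  1.412] a [-0.0002  0.0002  0.001 ] | mm 286 deg 0
```

move_arm([
  {"tx": -0.17, "ty": 0.1, "tz": 0.28, "az": 0.001, "fingers": 0.7},
  {"tx": -0.344, "ty": 0.195, "tz": 0.563, "az": 0.001, "fingers": 0.7},
  {"tx": -0.24, "ty": 0.195, "tz": 0.8, "az": 0.001, "fingers": 0.7},
  {"tx": -0.24, "ty": 0.195, "tz": 0.8, "az": 0.001, "fingers": 0.7},
  {"tx": -0.24, "ty": 0.195, "tz": 0.8, "az": 0.001, "fingers": 0.7},
  {"tx": -0.24, "ty": 0.195, "tz": 0.8, "az": 0.001, "fingers": 0.7},
])

```text
validation failed for argument at $.st...
```

Run:
```python
from h import *
s=arm.state();print(s['clock'],s['qpos'].round(2),s['eef_pos'].round(3),s['ft_force'].round(1))
C=np.array([.535,.172,.13]); R=frame(-53,30)
cmd(C-.06*R[:,2],R); cmd(C,R)
a=arm.capture('top')[130:350,80:300,::-1]; b=arm.capture('scene')[60:280,260:480,::-1]
cv2.imwrite('pics/c1.png',cv2.resize(np.hstack([a,b]),None,fx=1.8,fy=1.8,interpolation=2))
```

```text
1.1 [ 1.09  0.58  0.05  1.67 -0.9   2.33] [0.349 0.354 0.249] [-0.1  0.8  0. ]
t [-0.127  0.196  1.112] a [-0.0002  0.0002  0.001 ] | mm 227 deg 0
t [-0.127  0.196  1.412] a [-0.0002  0.0002  0.001 ] | mm 286 deg 0
```

View pics/c1.png

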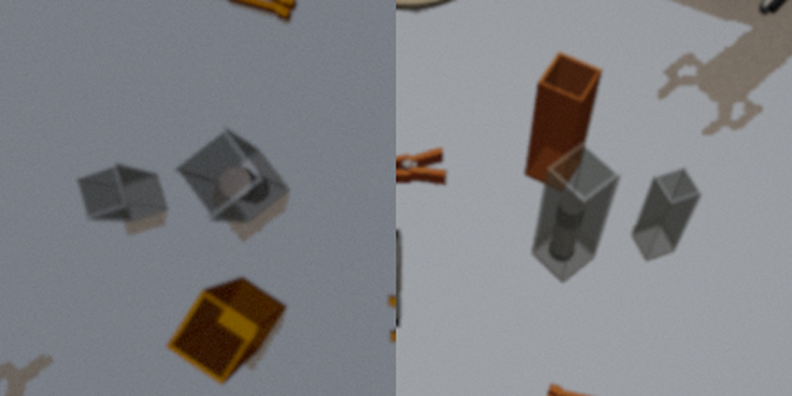

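The move was refused because every row needs all seven numbers. The picture shows the scene unchanged, with the holder at crop (235,175) in the top view, so I'll resend the move.

move_arm([
  {"tx": -0.17, "ty": 0.1, "tz": 0.28, "ax": 0, "ay": 0, "az": 0.001, "fingers": 0.7},
  {"tx": -0.344, "ty": 0.195, "tz": 0.563, "ax": 0, "ay": 0, "az": 0.001, "fingers": 0.7},
  {"tx": -0.24, "ty": 0.195, "tz": 0.8, "ax": 0, "ay": 0, "az": 0.001, "fingers": 0.7},
  {"tx": -0.24, "ty": 0.195, "tz": 0.8, "ax": 0, "ay": 0, "az": 0.001, "fingers": 0.7},
  {"tx": -0.24, "ty": 0.195, "tz": 0.8, "ax": 0, "ay": 0, "az": 0.001, "fingers": 0.7},
  {"tx": -0.24, "ty": 0.195, "tz": 0.8, "ax": 0, "ay": 0, "az": 0.001, "fingers": 0.7},
])

```text
clock: 1.95
eef_pos: [0.4783, 0.2487, 0.2144]
eef_rot: [[-0.297, 0.799, 0.523], [0.404, 0.602, -0.689], [-0.865, 0.007, -0.501]]
ft_force: [0.0, -0.7, 0.3]
gripper_width: 0.0725
gripper_force: 0.0
```

Run:
```python
from h import *
s=arm.state();print(s['clock'],s['qpos'].round(2),s['eef_pos'].round(3),s['ft_force'].round(1))
C=np.array([.535,.172,.13]); R=frame(-53,30)
cmd(C-.06*R[:,2],R); cmd(C,R)
a=arm.capture('top')[130:350,80:300,::-1]; b=arm.capture('scene')[60:280,260:480,::-1]
cv2.imwrite('pics/c2.png',cv2.resize(np.hstack([a,b]),None,fx=1.8,fy=1.8,interpolation=2))
```

```text
1.95 [ 0.79  0.45 -0.21  1.15 -1.03  1.86] [0.478 0.249 0.214] [ 0.  -0.7  0.3]
t [ 0.127 -0.006  0.324] a [ 0.001  -0.0003 -0.0018] | mm 70 deg 0
t [ 0.127 -0.007  0.624] a [ 0.001  -0.0003 -0.0018] | mm 127 deg 0
```

View pics/c2.png

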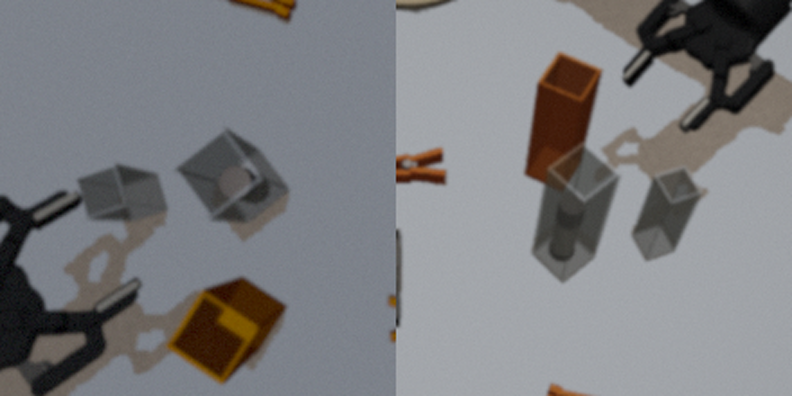

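Run:
```python
from h import *
s=arm.state();p=s['eef_pos'];R=s['eef_rot'];w=s['gripper_width']/2
for sg in(-1,1):
  for n,o,k in(('top',(80,130),0),('scene',(260,60),396)):
    print(n,(proj(n,p+sg*w*R[:,1])-o)*1.8+[k,0],(proj(n,p+sg*w*R[:,1]+.014*R[:,2])-o)*1.8+[k,0])
```

```text
top [[130.06915401 282.83325384]] [[145.70693778 272.5872655 ]]
scene [[629.71598791  79.83738289]] [[620.49232289  89.88349257]]
top [[ 75.38790014 204.16088921]] [[ 91.35586509 194.90538292]]
scene [[681.70386881 122.25845134]] [[672.10031898 132.56211029]]
```

move_arm([
  {"tx": 0.06, "ty": -0.004, "tz": 0.16, "ax": 0.001, "ay": 0, "az": -0.002, "fingers": 0.7},
  {"tx": 0.127, "ty": -0.006, "tz": 0.324, "ax": 0.001, "ay": 0, "az": -0.002, "fingers": 0.7},
  {"tx": 0.127, "ty": -0.006, "tz": 0.4, "ax": 0.001, "ay": 0, "az": -0.002, "fingers": 0.7},
  {"tx": 0.127, "ty": -0.006, "tz": 0.48, "ax": 0.001, "ay": 0, "az": -0.002, "fingers": 0.7},
  {"tx": 0.127, "ty": -0.006, "tz": 0.56, "ax": 0.001, "ay": 0, "az": -0.002, "fingers": 0.7},
  {"tx": 0.127, "ty": -0.007, "tz": 0.624, "ax": 0.001, "ay": 0, "az": -0.002, "fingers": 0.7},
  {"tx": 0.127, "ty": -0.007, "tz": 0.624, "ax": 0.001, "ay": 0, "az": -0.002, "fingers": 0.7},
  {"tx": 0.127, "ty": -0.007, "tz": 0.624, "ax": 0.001, "ay": 0, "az": -0.002, "fingers": 0.7},
])

```text
clock: 3.05
eef_pos: [0.5347, 0.1715, 0.1288]
eef_rot: [[-0.303, 0.799, 0.52], [0.399, 0.602, -0.692], [-0.866, -0.002, -0.501]]
ft_force: [0.3, 0.4, -0.7]
gripper_width: 0.0727
gripper_force: 0.0
```

Run:
```python
from h import *
s=arm.state();print(s['clock'],s['qpos'].round(2),s['eef_pos'].round(4),s['ft_force'].round(1))
a=arm.capture('top')[130:350,80:300,::-1]; b=arm.capture('scene')[60:280,260:480,::-1]
cv2.imwrite('pics/c3.png',cv2.resize(np.hstack([a,b]),None,fx=1.8,fy=1.8,interpolation=2))
```

```text
3.05 [ 0.61  0.45 -0.46  0.61 -1.05  1.51] [0.5347 0.1715 0.1288] [ 0.3  0.4 -0.7]
```

View pics/c3.png

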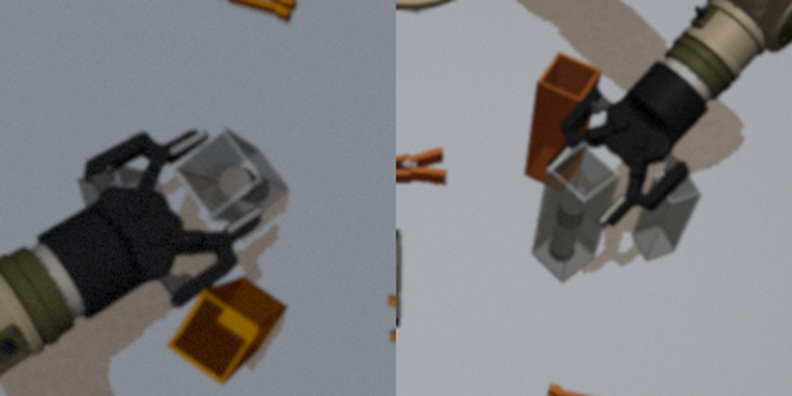

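Pads straddle the holder (tips at crop (205,135) and (258,215)) and nothing has been touched. Closing now, then lifting.

move_arm([
  {"tx": 0, "ty": 0, "tz": 0, "ax": 0, "ay": 0, "az": 0, "fingers": 0.2},
  {"tx": 0, "ty": 0, "tz": 0, "ax": 0, "ay": 0, "az": 0, "fingers": 0.0},
  {"tx": 0, "ty": 0, "tz": 0, "ax": 0, "ay": 0, "az": 0, "fingers": 0.0},
  {"tx": 0, "ty": 0, "tz": 0, "ax": 0, "ay": 0, "az": 0, "fingers": 0.0},
  {"tx": 0, "ty": 0, "tz": 0, "ax": 0, "ay": 0, "az": 0, "fingers": 0.0},
  {"tx": 0, "ty": 0, "tz": 0, "ax": 0, "ay": 0, "az": 0, "fingers": 0.0},
], squeeze=60)

```text
clock: 3.9
eef_pos: [0.5349, 0.1708, 0.1287]
eef_rot: [[-0.302, 0.799, 0.52], [0.399, 0.601, -0.693], [-0.866, -0.002, -0.5]]
ft_force: [-1.2, 1.6, 3.4]
gripper_width: 0.0535
gripper_force: 62.4
```

Run:
```python
from h import *
s=arm.state();R=s['eef_rot'];p=s['eef_pos'];np.save('grasp.npy',np.c_[R,p]);print(p,R)
cmd(p+[0,0,.12],R,p,R); cmd(p+[0.0,-.02,.16],R,p,R)
```

```text
[0.53485743 0.17075137 0.12872317] [[-0.30206163  0.79924847  0.51957739]
 [ 0.39880652  0.60099738 -0.69264385]
 [-0.86585918 -0.00201028 -0.50028375]]
t [-0.52  -0.001 -0.3  ] a [0. 0. 0.] | mm 120 deg 0
t [-0.733 -0.062 -0.331] a [0. 0. 0.] | mm 161 deg 0
```

move_arm([
  {"tx": -0.09, "ty": 0, "tz": -0.05, "ax": 0, "ay": 0, "az": 0, "fingers": 0.0},
  {"tx": -0.26, "ty": 0, "tz": -0.15, "ax": 0, "ay": 0, "az": 0, "fingers": 0.0},
  {"tx": -0.43, "ty": 0, "tz": -0.25, "ax": 0, "ay": 0, "az": 0, "fingers": 0.0},
  {"tx": -0.6, "ty": -0.03, "tz": -0.31, "ax": 0, "ay": 0, "az": 0, "fingers": 0.0},
  {"tx": -0.7, "ty": -0.062, "tz": -0.331, "ax": 0, "ay": 0, "az": 0, "fingers": 0.0},
  {"tx": -0.733, "ty": -0.062, "tz": -0.331, "ax": 0, "ay": 0, "az": 0, "fingers": 0.0},
  {"tx": -0.733, "ty": -0.062, "tz": -0.331, "ax": 0, "ay": 0, "az": 0, "fingers": 0.0},
], squeeze=60)

```text
clock: 4.78
eef_pos: [0.5345, 0.1501, 0.2874]
eef_rot: [[-0.304, 0.8, 0.518], [0.399, 0.6, -0.693], [-0.865, -0.004, -0.501]]
ft_force: [0.6, 0.4, -2.8]
gripper_width: 0.0535
gripper_force: 62.7
```

```bash
cat >> h.py <<'E'
try:
    G=np.load('grasp.npy'); RG,pG=G[:,:3],G[:,3]
    hl=RG.T@[0,0,1.]; cl=RG.T@(np.array([.535,.172,.0875])-pG); fl=RG.T@np.array([np.cos(np.radians(37)),np.sin(np.radians(37)),0])
except FileNotFoundError: pass
def holder(p,R):
    c=p+R@cl; z=R@hl; a=R@fl; b=np.cross(z,a); m=c+.0875*z
    k=[m+.027*(i*a+j*b) for i in(-1,1) for j in(-1,1)]; f=[q-.175*z for q in k]
    return c,z,m,min(q[2] for q in k),min(q[2] for q in f)
def pour(tilt,beta,mx,my,zlow,yawd=-90):
    t,b,y=np.radians([tilt,beta,yawd]); d=np.array([np.cos(t)*np.cos(y),np.cos(t)*np.sin(y),-np.sin(t)])
    k=(hl[2]-np.sin(b)*np.sin(t))/(np.cos(b)*np.cos(t)); psi=y+np.arccos(k)
    tz=np.array([np.cos(b)*np.cos(psi),np.cos(b)*np.sin(psi),-np.sin(b)])
    h2=hl[:2]/np.hypot(*hl[:2]); e=(d-hl[2]*tz)/np.hypot(*hl[:2]); f=np.cross(tz,e)
    x=h2[0]*e-h2[1]*f; R=np.c_[x,np.cross(tz,x),tz]
    p=np.zeros(3); c,z,m,lo,_=holder(p,R); return np.array([mx-m[0],my-m[1],zlow-lo]),R
E
python3 - <<'E'
from h import *
from scipy.spatial.transform import Slerp
s=arm.state();R=s['eef_rot'];p=s['eef_pos'];print(p,s['gripper_width'],holder(p,R))
pB,RB=pour(-10,10,.559,-.03,.10); print('B',pB,np.degrees(np.arctan2(RB[1,2],RB[0,2])),ang(RB,-.1))
cmd(pB,RB)
S=Slerp([0,1],Ro.from_matrix([R,RB]))
for k in np.linspace(0,1,7):
    r=S(k).as_matrix(); q=p+k*(pB-p); c,z,m,lo,fo=holder(q,r); print(q.round(3),'hz',z.round(2),'tz',r[:,2].round(2),'lo %.3f %.3f'%(lo,fo),ang(r,.6-.7*k))
for t in(20,30):
    q,r=pour(t,10,.559,-.055,.03); print(t,q,r[:,2],r[:,1],holder(q,r)[0])
E
```

```text
[0.53445576 0.15009203 0.28739645] 0.05348901174188959 (array([0.53450946, 0.15133199, 0.2461728 ]), array([2.17518752e-03, 2.08092874e-04, 9.99997613e-01]), array([0.53469979, 0.1513502 , 0.33367259]), np.float64(0.33359146301373066), np.float64(0.15859188080427544))
B [0.55982069 0.0154085  0.12013254] 28.99589607465208 [0.21 0.6  1.35]
t [ 0.417 -0.3    0.952] a [-0.3881  0.2229  0.2344] | mm 216 deg 91
[0.534 0.15  0.287] hz [0. 0. 1.] tz [ 0.52 -0.69 -0.5 ] lo 0.334 0.159 [ 1.5  -1.04  1.48]
[0.539 0.128 0.26 ] hz [-0.08 -0.22  0.97] tz [ 0.64 -0.51 -0.58] lo 0.296 0.126 [ 1.05 -0.84  1.18]
[0.543 0.105 0.232] hz [-0.13 -0.44  0.89] tz [ 0.74 -0.3  -0.6 ] lo 0.257 0.102 [ 0.8  -0.58  1.06]
[0.547 0.083 0.204] hz [-0.15 -0.64  0.76] tz [ 0.82 -0.08 -0.57] lo 0.217 0.085 [ 0.63 -0.29  1.05]
[0.551 0.06  0.176] hz [-0.13 -0.8   0.59] tz [ 0.87  0.13 -0.48] lo 0.177 0.074 [0.5  0.01 1.09]
[0.556 0.038 0.148] hz [-0.08 -0.92  0.39] tz [ 0.88  0.32 -0.35] lo 0.138 0.070 [0.37 0.31 1.18]
[0.56  0.015 0.12 ] hz [ 0.   -0.98  0.17] tz [ 0.86  0.48 -0.17] lo 0.100 0.070 [0.21 0.6  1.35]
20 [ 0.55946145 -0.0111142   0.07843434] [ 0.78429239  0.59559362 -0.17364818] [ 0.42266455 -0.30807833  0.85231592] [0.559      0.0272231  0.09363196]
30 [ 0.55926553 -0.01430891  0.08456651] [ 0.71431936  0.67793374 -0.17364818] [ 0.56420061 -0.41107669  0.71602628] [0.559      0.02077722 0.1062419 ]
```

move_arm([
  {"tx": 0.042, "ty": -0.03, "tz": 0.095, "ax": -0.0388, "ay": 0.0223, "az": 0.0234, "fingers": 0.0},
  {"tx": 0.083, "ty": -0.06, "tz": 0.19, "ax": -0.0776, "ay": 0.0446, "az": 0.0469, "fingers": 0.0},
  {"tx": 0.125, "ty": -0.09, "tz": 0.286, "ax": -0.1164, "ay": 0.0669, "az": 0.0703, "fingers": 0.0},
  {"tx": 0.167, "ty": -0.12, "tz": 0.381, "ax": -0.1552, "ay": 0.0892, "az": 0.0938, "fingers": 0.0},
  {"tx": 0.208, "ty": -0.15, "tz": 0.476, "ax": -0.194, "ay": 0.1115, "az": 0.1172, "fingers": 0.0},
  {"tx": 0.25, "ty": -0.18, "tz": 0.571, "ax": -0.2329, "ay": 0.1337, "az": 0.1406, "fingers": 0.0},
  {"tx": 0.292, "ty": -0.21, "tz": 0.666, "ax": -0.2717, "ay": 0.156, "az": 0.1641, "fingers": 0.0},
  {"tx": 0.334, "ty": -0.24, "tz": 0.762, "ax": -0.3105, "ay": 0.1783, "az": 0.1875, "fingers": 0.0},
  {"tx": 0.375, "ty": -0.27, "tz": 0.857, "ax": -0.3493, "ay": 0.2006, "az": 0.211, "fingers": 0.0},
  {"tx": 0.417, "ty": -0.3, "tz": 0.952, "ax": -0.3881, "ay": 0.2229, "az": 0.2344, "fingers": 0.0},
  {"tx": 0.417, "ty": -0.3, "tz": 0.952, "ax": -0.3881, "ay": 0.2229, "az": 0.2344, "fingers": 0.0},
  {"tx": 0.417, "ty": -0.3, "tz": 0.952, "ax": -0.3881, "ay": 0.2229, "az": 0.2344, "fingers": 0.0},
], squeeze=60)

```text
clock: 6.28
eef_pos: [0.6383, -0.0469, 0.1349]
eef_rot: [[-0.555, 0.136, 0.821], [0.828, 0.189, 0.528], [-0.083, 0.972, -0.218]]
ft_force: [-0.8, -0.1, -2.4]
gripper_width: 0.0535
gripper_force: 64.7
```

Run:
```python
from h import *
s=arm.state();R=s['eef_rot'];p=s['eef_pos'];print(s['clock'],p,s['gripper_width'],s['qpos'].round(2),holder(p,R))
q,r=pour(0,10,.559,-.06,.035);cmd(q,r)
q,r=pour(20,10,.559,-.06,.03);cmd(q,r)
q,r=pour(30,10,.559,-.06,.03);cmd(q,r)
a=arm.capture('top')[130:350,150:490,::-1]; b=arm.capture('scene')[60:280,120:460,::-1]
cv2.imwrite('pics/c4.png',cv2.resize(np.vstack([a,b]),None,fx=1.36,fy=1.36,interpolation=2))
```

```text
6.275 [ 0.63834815 -0.04686195  0.13491001] 0.05354147387804068 [-0.64  0.53 -1.03 -1.    1.15  0.97] (array([ 0.63471133, -0.00628238,  0.12850673]), array([ 0.06921573, -0.98141458,  0.17898213]), array([ 0.64076771, -0.09215616,  0.14416767]), np.float64(0.1139571905014218), np.float64(0.08263531806133506))
t [ 0.384 -0.358 -0.16 ] a [-0.0144 -0.012   0.0613] | mm 110 deg 12
t [ 0.37  -0.299 -0.181] a [-0.0088  0.0273  0.1892] | mm 102 deg 34
t [ 0.354 -0.273 -0.197] a [0.006  0.0617 0.2555] | mm 98 deg 47
```

View pics/c4.png

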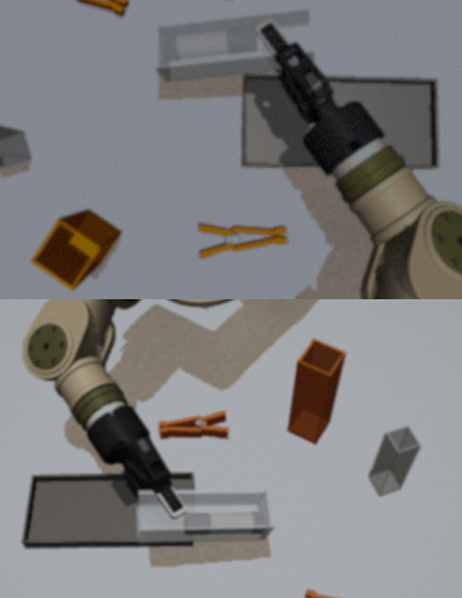

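```bash
cat >> h.py <<'E'
from scipy.optimize import least_squares
def rp(p): return np.array([np.cos(p),0,-np.sin(p)])
def fk(q,k):
    z0,x0,L1,a1,L2,a2,wx,wz,lat,T=k; ph=q[1]-q[2]+q[3]
    v=np.array([x0,lat,z0])+L1*rp(q[1]+a1)+L2*rp(q[1]-q[2]+a2)+wx*rp(ph)+wz*rp(ph-np.pi/2)
    A=Ro.from_euler('z',q[0]); return A.apply(v+T*(Ro.from_euler('y',ph)*Ro.from_euler('z',q[4])).apply([1,0,0]))
def Rf(q):
    ph=q[1]-q[2]+q[3]; E=lambda a,b,c,d: Ro.from_euler('z',a)*Ro.from_euler('y',b)*Ro.from_euler('z',c)*Ro.from_euler('x',d)
    R0=np.array([[-.934196,.35676,-.0008],[.356761,.934195,-.0014],[.00024,-.0016,-1]])
    B=E(1.06638,.313955-.045113+1.303569,0,1.43118).inv()*Ro.from_matrix(R0); return (E(q[0],ph,q[4],q[5])*B).as_matrix()
LO=np.array([-2.76,-.86,-1.03,-2.2,-1.47,-3.14]);HI=np.array([2.76,1.69,1.26,2.34,1.5,3.14])
def ik(p,R,k,q0):
    f=lambda q:np.r_[(fk(q,k)-p)*10,(Ro.from_matrix(R.T@Rf(q))).as_rotvec()]
    r=least_squares(f,np.clip(q0,LO+.01,HI-.01),bounds=(LO,HI)); e=f(r.x); return r.x,np.linalg.norm(e[:3])*100,np.degrees(np.linalg.norm(e[3:]))
E
python3 - <<'E'
from h import *
s=arm.state()
D=[([1.06638,.313955,.045113,1.303569,0,1.43118],[.20495,.5368,.24449]),([1.09,.58,.05,1.67,-.9,2.33],[.3489,.354,.2492]),([.79,.45,-.21,1.15,-1.03,1.86],[.4783,.2487,.2144]),([.61,.45,-.46,.61,-1.05,1.51],[.5347,.1715,.1288]),(s['qpos'],s['eef_pos'])]
best=None;rng=np.random.default_rng(0)
for i in range(30):
    x0=np.array([.2,0,.4,-1.5,.4,0,.05,0,.08,.2])+rng.normal(0,.15,10)
    r=least_squares(lambda k:np.r_[np.concatenate([fk(np.array(q),k)-p for q,p in D]),1e-3*(k-np.array([.2,0,.4,-1.5,.4,0,.05,0,.08,.2]))],x0)
    if best is None or r.cost<best.cost: best=r
k=best.x; np.save('k.npy',k); print(k.round(3)); print((1e3*best.fun[:15]).round(1))
for mx,yd in((.56,-90),(.58,-90),(.58,-80),(.58,-100),(.575,-110)):
  for t in(0,20):
    for b in(10,20,30,40):
      try: p,R=pour(t,b,mx,-.06,.03,yd)
      except Exception: continue
      if np.isnan(R).any(): continue
      q,e,a=ik(p,R,k,s['qpos']); print(mx,yd,t,b,q.round(2),'err %.0fmm %.1fdeg'%(e,a))
E
```

```text
[ 0.246 -0.003  0.501 -1.55   0.409 -0.145  0.139  0.002  0.08   0.286]
[-0.3 -0.1  0.2 -1.9  0.7  0.3  0.9  0.8 -0.9  0.4 -2.1  0.5  0.1 -0.2
 -0. ]
0.56 -90 0 10 [-0.72  0.61 -1.03 -0.6   1.3   0.69] err 3mm 10.7deg
0.56 -90 0 20 [-0.67  0.46 -1.03 -0.42  1.13  0.8 ] err 2mm 6.2deg
0.56 -90 0 30 [-0.62  0.34 -1.03 -0.32  0.96  0.95] err 0mm 0.1deg
0.56 -90 0 40 [-0.57  0.28 -0.86  0.1   0.82  0.94] err 0mm 0.0deg
0.56 -90 20 10 [-0.72  0.58 -1.03 -0.59  1.34  1.1 ] err 1mm 4.4deg
0.56 -90 20 20 [-0.7   0.45 -0.89 -0.04  1.21  0.96] err 0mm 0.0deg
0.56 -90 20 30 [-0.65  0.47 -0.6   0.59  1.04  0.8 ] err 0mm 0.0deg
0.58 -90 0 10 [-0.68  0.63 -1.03 -0.76  1.27  0.82] err 3mm 10.1deg
0.58 -90 0 20 [-0.64  0.48 -1.03 -0.55  1.1   0.9 ] err 2mm 5.1deg
0.58 -90 0 30 [-0.59  0.37 -1.   -0.35  0.94  0.99] err 0mm 0.0deg
0.58 -90 0 40 [-0.54  0.31 -0.82  0.09  0.82  0.97] err 0mm 0.0deg
0.58 -90 20 10 [-0.69  0.61 -1.03 -0.76  1.31  1.24] err 1mm 4.0deg
0.58 -90 20 20 [-0.67  0.47 -0.87 -0.11  1.2   1.04] err 0mm 0.0deg
0.58 -90 20 30 [-0.63  0.48 -0.57  0.56  1.05  0.85] err 0mm 0.0deg
0.58
[... 874 characters left out ...]
2.3deg
0.58 -100 20 30 [-0.61  0.39 -0.78  0.13  1.02  1.22] err 0mm 0.0deg
0.575 -110 0 10 [-0.62  0.51 -1.03 -0.65  1.06  0.97] err 9mm 26.3deg
0.575 -110 0 20 [-0.54  0.36 -1.03 -0.49  0.82  1.17] err 7mm 19.3deg
0.575 -110 0 30 [-0.48  0.28 -1.03 -0.42  0.67  1.34] err 4mm 10.6deg
0.575 -110 0 40 [-0.44  0.25 -1.03 -0.38  0.59  1.48] err 0mm 0.6deg
0.575 -110 20 10 [-0.65  0.5  -1.03 -0.66  1.14  1.35] err 7mm 20.6deg
0.575 -110 20 20 [-0.61  0.41 -1.03 -0.53  1.01  1.49] err 4mm 10.0deg
0.575 -110 20 30 [-0.59  0.34 -0.96 -0.28  0.94  1.56] err 0mm 0.0degh.py:40: RuntimeWarning: invalid value encountered in arccos
  k=(hl[2]-np.sin(b)*np.sin(t))/(np.cos(b)*np.cos(t)); psi=y+np.arccos(k)
```

The holder hangs over the tray's left end at tilt 79°, with the glue still at the foot end (top crop (200,43)). Joint 3 hit its limit, so I'll use a steeper tool pitch. First a small lift, to see which pose the moves are counted from.

move_arm([
  {"tx": -0.012, "ty": 0.146, "tz": -0.032, "ax": 0, "ay": 0, "az": 0, "fingers": 0.0},
  {"tx": -0.025, "ty": 0.292, "tz": -0.065, "ax": 0, "ay": 0, "az": 0, "fingers": 0.0},
  {"tx": -0.025, "ty": 0.292, "tz": -0.065, "ax": 0, "ay": 0, "az": 0, "fingers": 0.0},
], squeeze=60)

```text
clock: 6.75
eef_pos: [0.6395, -0.0445, 0.204]
eef_rot: [[-0.558, 0.123, 0.821], [0.824, 0.198, 0.53], [-0.098, 0.972, -0.212]]
ft_force: [-0.1, 0.6, -1.1]
gripper_width: 0.0538
gripper_force: 64.7
```

Run:
```python
from h import *
from scipy.spatial.transform import Slerp
k=np.load('k.npy')
s=arm.state();R=s['eef_rot'];p=s['eef_pos'];print(s['clock'],p,s['qpos'].round(2),holder(p,R)[1])
q,r=pour(-5,28,.56,-.06,.06,-83);cmd(q,r)
S=Slerp([0,1],Ro.from_matrix([R,r]))
for f in(.5,1):
    a=S(f).as_matrix(); x=p+f*(q-p); print(ik(x,a,k,s['qpos']),holder(x,a)[1:])
for t,b in((20,20),(30,18)):
  for z in (.03,.04):
    q2,r2=pour(t,b,.56,-.06,z,-83); print(t,b,z,ik(q2,r2,k,s['qpos']),holder(q2,r2)[0],q2,r2[:,1]); cmd(q2,r2,q,r)
```

```text
6.75 [ 0.63951621 -0.04449234  0.20404503] [-0.63  0.34 -1.   -0.79  1.15  0.97] [ 0.07183688 -0.97939328  0.18875449]
t [ 0.416 -0.57  -0.149] a [0.089  0.0255 0.0816] | mm 144 deg 22
(array([-0.64390583,  0.28914333, -0.99469367, -0.41206951,  1.1001783 ,
        0.79476999]), np.float64(3.2079085128941085e-12), np.float64(7.311994220038057e-13)) (array([ 0.10149642, -0.98487781,  0.14040716]), array([ 0.60123642, -0.07487891,  0.1553299 ]), np.float64(0.12143330234222038), np.float64(0.09686204881897831))
(array([-0.65113626,  0.301073  , -0.97918863, -0.14198987,  1.02734173,
        0.68676831]), np.float64(2.0756874846243355e-10), np.float64(3.084133898682013e-11)) (array([ 0.12140559, -0.98876921,  0.08715574]), array([ 0.56    , -0.06    ,  0.096648]), np.float64(0.060000000000000005), np.float64(0.04474774501915982))
20 20 0.03 (array([-0.70868259,  0.52240454, -0.69369747,  0.44805876,  1.22012391,
        0.58069432]), np.float64(4.37730239440243e-08), np.float64(7.82003823707285e-09)) [0.54997952 0.02161023 0.09560945] [ 0.55481155 -0.01639515  0.08033948] [ 0.65720433 -0
[... 450 characters left out ...]
8 0.03 (array([-0.7115179 ,  0.67024113, -0.4438106 ,  0.96470736,  1.20928226,
        0.37968797]), np.float64(1.7891899365739324e-08), np.float64(4.2570552226560434e-09)) [0.55076508 0.01521239 0.10676994] [ 0.55500432 -0.01960267  0.08507041] [ 0.779799   -0.2385846   0.57878399]
t [-0.028 -0.031  0.001] a [0.0105 0.1227 0.1817] | mm 8 deg 40
30 18 0.04 (array([-0.7115179 ,  0.65325909, -0.44107011,  0.98442987,  1.20928226,
        0.37968797]), np.float64(4.680319168698549e-08), np.float64(1.0606348127021023e-07)) [0.55076508 0.01521239 0.11676994] [ 0.55500432 -0.01960267  0.09507041] [ 0.779799   -0.2385846   0.57878399]
t [-0.019  0.013 -0.022] a [0.0105 0.1227 0.1817] | mm 6 deg 40
```

move_arm([
  {"tx": 0.104, "ty": -0.142, "tz": -0.037, "ax": 0.022, "ay": 0.006, "az": 0.02, "fingers": 0.0},
  {"tx": 0.208, "ty": -0.285, "tz": -0.075, "ax": 0.045, "ay": 0.013, "az": 0.041, "fingers": 0.0},
  {"tx": 0.312, "ty": -0.427, "tz": -0.112, "ax": 0.067, "ay": 0.019, "az": 0.061, "fingers": 0.0},
  {"tx": 0.416, "ty": -0.57, "tz": -0.149, "ax": 0.089, "ay": 0.0255, "az": 0.0816, "fingers": 0.0},
  {"tx": 0.416, "ty": -0.57, "tz": -0.149, "ax": 0.089, "ay": 0.0255, "az": 0.0816, "fingers": 0.0},
  {"tx": 0.416, "ty": -0.57, "tz": -0.149, "ax": 0.089, "ay": 0.0255, "az": 0.0816, "fingers": 0.0},
], squeeze=60)

```text
clock: 7.5
eef_pos: [0.5543, -0.0148, 0.0884]
eef_rot: [[-0.539, 0.482, 0.69], [0.824, 0.134, 0.55], [0.173, 0.866, -0.47]]
ft_force: [1.7, 0.0, -1.9]
gripper_width: 0.0534
gripper_force: 64.7
```

Run:
```python
from h import *
s=arm.state();R=s['eef_rot'];p=s['eef_pos'];print(s['clock'],p,s['qpos'].round(2),s['ft_force'],holder(p,R)[1:])
for t,b in((10,23),(20,20),(27,18)):
    q2,r2=pour(t,b,.56,-.06,.033,-83); cmd(q2,r2)
b=arm.capture('scene')[60:280,120:460,::-1]
cv2.imwrite('pics/c5.png',cv2.resize(b,None,fx=2,fy=2,interpolation=2))
```

```text
7.5 [ 0.55425761 -0.01479277  0.08835092] [-0.65  0.31 -0.97 -0.14  1.03  0.69] [ 1.66446381  0.03496574 -1.8851058 ] (array([ 0.12050143, -0.98918177,  0.08365905]), array([ 0.55945966, -0.06051321,  0.09342079]), np.float64(0.05673566110316619), np.float64(0.04209532693233624))
t [-0.01  -0.049  0.03 ] a [-0.0142  0.0437  0.0723] | mm 12 deg 15
t [-0.012 -0.021  0.009] a [-0.0126  0.0782  0.124 ] | mm 5 deg 26
t [-0.018 -0.007 -0.004] a [-0.004   0.1065  0.1612] | mm 4 deg 35
```

View pics/c5.png

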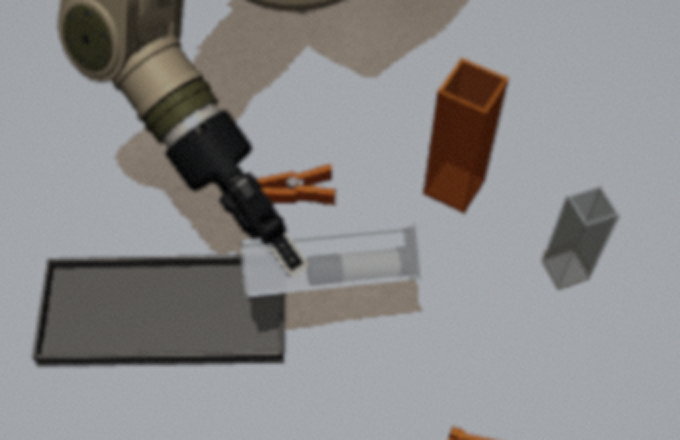

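The mouth is over the tray's end at crop (245,265) and the glue rod is still near the foot at (360,265). Tipping past level now.

move_arm([
  {"tx": -0.01, "ty": -0.03, "tz": 0.02, "ax": -0.008, "ay": 0.022, "az": 0.036, "fingers": 0.0},
  {"tx": -0.01, "ty": -0.049, "tz": 0.03, "ax": -0.0142, "ay": 0.0437, "az": 0.0723, "fingers": 0.0},
  {"tx": -0.011, "ty": -0.035, "tz": 0.02, "ax": -0.0134, "ay": 0.061, "az": 0.098, "fingers": 0.0},
  {"tx": -0.012, "ty": -0.021, "tz": 0.009, "ax": -0.0126, "ay": 0.0782, "az": 0.124, "fingers": 0.0},
  {"tx": -0.012, "ty": -0.021, "tz": 0.009, "ax": -0.0126, "ay": 0.0782, "az": 0.124, "fingers": 0.0},
  {"tx": -0.012, "ty": -0.021, "tz": 0.009, "ax": -0.0126, "ay": 0.0782, "az": 0.124, "fingers": 0.0},
  {"tx": -0.012, "ty": -0.021, "tz": 0.009, "ax": -0.0126, "ay": 0.0782, "az": 0.124, "fingers": 0.0},
  {"tx": -0.012, "ty": -0.021, "tz": 0.009, "ax": -0.0126, "ay": 0.0782, "az": 0.124, "fingers": 0.0},
  {"tx": -0.012, "ty": -0.021, "tz": 0.009, "ax": -0.0126, "ay": 0.0782, "az": 0.124, "fingers": 0.0},
  {"tx": -0.012, "ty": -0.021, "tz": 0.009, "ax": -0.0126, "ay": 0.0782, "az": 0.124, "fingers": 0.0},
  {"tx": -0.012, "ty": -0.021, "tz": 0.009, "ax": -0.0126, "ay": 0.0782, "az": 0.124, "fingers": 0.0},
  {"tx": -0.012, "ty": -0.021, "tz": 0.009, "ax": -0.0126, "ay": 0.0782, "az": 0.124, "fingers": 0.0},
], squeeze=60)

```text
clock: 9.05
eef_pos: [0.5538, -0.0162, 0.0825]
eef_rot: [[-0.47, 0.66, 0.586], [0.653, -0.187, 0.734], [0.594, 0.728, -0.343]]
ft_force: [-0.3, 1.1, -1.9]
gripper_width: 0.0534
gripper_force: 64.7
```

Run:
```python
from h import *
s=arm.state();R=s['eef_rot'];p=s['eef_pos'];print(s['clock'],p,s['qpos'].round(2),s['ft_force'],holder(p,R)[1:])
for t,b in((25,19),(30,18)):
    q2,r2=pour(t,b,.56,-.06,.033,-83); cmd(q2,r2)
a=arm.capture('top')[150:300,250:490,::-1];b=arm.capture('scene')[140:290,120:360,::-1]
cv2.imwrite('pics/c6.png',cv2.resize(np.vstack([a,b]),None,fx=2,fy=2,interpolation=2))
```

```text
9.05 [ 0.55380651 -0.01619382  0.08250815] [-0.71  0.52 -0.69  0.46  1.22  0.58] [-0.29996616  1.07378347 -1.87168769] (array([ 0.11274322, -0.93205423, -0.34433107]), array([ 0.55891669, -0.05977165,  0.0677439 ]), np.float64(0.03208021381006745), np.float64(0.09233815136365464))
t [ 0.002  0.018 -0.009] a [0.0088 0.0182 0.0282] | mm 4 deg 6
t [ 0.003  0.027 -0.019] a [0.0233 0.0383 0.0588] | mm 7 deg 13
```

View pics/c6.png

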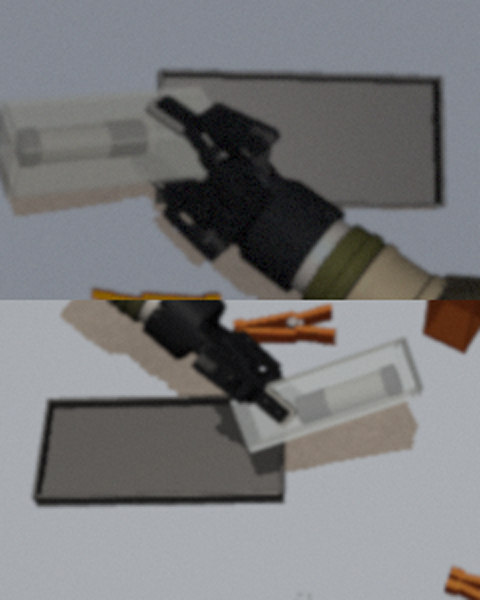

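```bash
cat >> h.py <<'E'
def prof(n='scene',off=0):
    s=arm.state(); c,z,m,_,_=holder(s['eef_pos'],s['eef_rot']); im=cv2.GaussianBlur(arm.capture(n),(5,5),0).mean(2)
    o=[]
    for t in np.arange(-.08,.26,.02):
        P=c+t*z
        if P[2]<.02: P[2]=.02
        u,v=proj(n,P)[0].round().astype(int); o.append(int(im[v,u]))
    print(n,'profile foot->mouth(+.0875)->',o,'torque',s['ft_torque'].round(3),'F',s['ft_force'].round(1))
E
python3 - <<'E'
from h import *
prof();prof('top')
E
```

```text
scene profile foot->mouth(+.0875)-> [166, 127, 155, 155, 149, 126, 112, 26, 144, 62, 68, 91, 91, 91, 90, 91, 91] torque [-1.086  0.794 -0.016] F [-0.2 -0.1 -1. ]
top profile foot->mouth(+.0875)-> [106, 105, 120, 120, 116, 104, 121, 97, 22, 14, 18, 33, 97, 95, 94, 93, 91] torque [-1.079  0.783 -0.023] F [-0.3  0.8 -1.3]
```

move_arm([
  {"tx": 0, "ty": 0.005, "tz": -0.003, "ax": 0.003, "ay": 0.006, "az": 0.009, "fingers": 0.0},
  {"tx": 0.001, "ty": 0.012, "tz": -0.006, "ax": 0.006, "ay": 0.012, "az": 0.019, "fingers": 0.0},
  {"tx": 0.002, "ty": 0.018, "tz": -0.009, "ax": 0.0088, "ay": 0.0182, "az": 0.0282, "fingers": 0.0},
  {"tx": 0.002, "ty": 0.018, "tz": -0.009, "ax": 0.0088, "ay": 0.0182, "az": 0.0282, "fingers": 0.0},
  {"tx": 0.002, "ty": 0.018, "tz": -0.009, "ax": 0.0088, "ay": 0.0182, "az": 0.0282, "fingers": 0.0},
  {"tx": 0.002, "ty": 0.018, "tz": -0.009, "ax": 0.0088, "ay": 0.0182, "az": 0.0282, "fingers": 0.0},
], squeeze=60)

```text
clock: 10.0
eef_pos: [0.5547, -0.0177, 0.086]
eef_rot: [[-0.442, 0.716, 0.541], [0.591, -0.221, 0.775], [0.675, 0.663, -0.326]]
ft_force: [0.8, 0.9, -2.5]
gripper_width: 0.0535
gripper_force: 64.7
```

Run:
```python
from h import *
prof();prof('top')
s=arm.state();print(s['clock'],holder(s['eef_pos'],s['eef_rot'])[1:])
for t,b in((28,19),(32,18),(36,18)):
    q2,r2=pour(t,b,.56,-.065,.033,-83); cmd(q2,r2); print(ik(q2,r2,np.load('k.npy'),s['qpos']))
```

```text
scene profile foot->mouth(+.0875)-> [164, 170, 170, 170, 142, 138, 125, 21, 139, 70, 53, 92, 92, 92, 92, 91, 92] torque [-1.046  0.694 -0.026] F [ 0.8  0.9 -2.5]
top profile foot->mouth(+.0875)-> [107, 118, 118, 118, 118, 98, 112, 113, 20, 12, 17, 18, 41, 95, 95, 94, 92] torque [-1.05   0.695 -0.031] F [-0.3 -0.3 -3.6]
10.1 (array([ 0.11044419, -0.89955866, -0.42260654]), array([ 0.55984892, -0.05983989,  0.06765825]), np.float64(0.03307183780073872), np.float64(0.10702798280417107))
t [-0.015  0.012 -0.025] a [0.0132 0.0119 0.0212] | mm 6 deg 5
(array([-0.71707547,  0.63932832, -0.47066993,  0.9101832 ,  1.20094951,
        0.40290422]), np.float64(1.2572281982284508e-12), np.float64(2.5447646968737857e-13))
t [-0.015  0.018 -0.033] a [0.0264 0.0287 0.0458] | mm 8 deg 11
(array([-0.71491257,  0.71291216, -0.36128513,  1.11540351,  1.18166904,
        0.32306389]), np.float64(2.393918396847994e-13), np.float64(4.486916742747183e-14))
t [-0.018  0.022 -0.041] a [0.0586 0.048  0.0782] | mm 10 deg 20
(array([-0.69927762,  0.80399478, -0.2051509 ,  1.35987357,  1.11212722,
        0.26836264]), np.float64(3.6248385445649684e-09), np.float64(7.709632762080209e-09))
```

Run:
```python
from h import *
for n,(x0,x1,y0,y1) in(('scene',(125,330,180,250)),('top',(250,480,178,260))):
    im=cv2.GaussianBlur(arm.capture(n),(3,3),0).mean(2)[y0:y1,x0:x1]
    print(n,'cols from',x0,'step5, rows from',y0,'step5')
    for r in im[::5,::5]: print(' '.join('%3d'%v for v in r))
```

```text
scene cols from 125 step5, rows from 180 step5
172 173 173 173 173 173 173 153 171 173 174 174 172 146 124 123 122 123  61  29  17  20  18  17  18  30  93 130 158 169 170 171 170 170 170 170 170 170 170 164 138
173 172 173 172 173 174 174 173 174 174 174 174 174 174 173 157 122 123 124 110  27  13  14  20  15  62 141 152 151 156 170 170 170 171 169 170 169 160 153 158 154
172 173 173 173  80  70  68  67  63  62  62  55  52  47  43  43  38  29  27  27  26  22  19  14  11  21  81 110 126 151 169 170 167 166 162 154 151 158 150 145 175
173 173 173 171  36  80  79  85  86  87  87  88  88  88  88  88  90  89  67  65  51  52  94 124 126  37  20  47 107 152 165 163 157 151 154 157 139 129 128 129 169
173 173 173 164  45  90  90  91  90  91  90  91  92  91  91  91  91  91  92  92  83  50  82 151 154 153  71  61 120 142 153 151 158 148 130 129 130 129 127 126 131
172 173 173 147  56  90  90  90  90  90  91  91  90  91  91  91  91  92  91  87  72  77 141 144 151 146 140 136 145 156 152 130 126 129 127 131 129 128 125 127 142
173 174 173 119  76  90  90  90  91  91  91  91  92  91  92  92  91  
[... 3715 characters left out ...]
 113 111 109 107 106 107 101  52  17  17  19  11  16  20  16  19  19  19  19  15  23  24  17  17  50  91  93  92  91  91  90  89  88  87  84  46 136
137 121 108 110 108 108 107 107 106 105 106 105 108 115 121 110  46  21  20  16  16  18  18  18  18  20  18  12  23  26  24  26  20  19  27  71  91  91  92  91  90  88  86  83  50 135
136 135 110 106 108 106 107 107 116 124 129 133 137 136 136 135 100  32  15  13  18  19  17  15  21  18  15  17  29  26  25  25  23  20  23  61  95  91  89  86  85  88  86  90  98 135
136 137 122 126 132 134 136 137 137 137 137 136 136 137 137 136 112  29  20  38  14  45  28  18  18  18  10  23  26  29  29  27  24  25  85 105  57  46 108 132 136 136 137 135 137 136
```

move_arm([
  {"tx": 0, "ty": 0, "tz": 0, "ax": 0, "ay": 0, "az": 0, "fingers": 0.0},
  {"tx": 0, "ty": 0, "tz": 0, "ax": 0, "ay": 0, "az": 0, "fingers": 0.0},
  {"tx": 0, "ty": 0, "tz": 0, "ax": 0, "ay": 0, "az": 0, "fingers": 0.0},
  {"tx": 0, "ty": 0, "tz": 0, "ax": 0, "ay": 0, "az": 0, "fingers": 0.0},
], squeeze=60)

```text
clock: 10.7
eef_pos: [0.5549, -0.0179, 0.086]
eef_rot: [[-0.442, 0.716, 0.541], [0.591, -0.221, 0.776], [0.675, 0.662, -0.325]]
ft_force: [0.5, -0.1, -1.5]
gripper_width: 0.0537
gripper_force: 64.6
```

Run:
```python
from h import *
prof();prof('top')
s=arm.state();p,R=s['eef_pos'],s['eef_rot'];c,z,m,_,_=holder(p,R)
a=arm.capture('top')[178:278,240:390,::-1];b=arm.capture('scene')[170:270,200:350,::-1]
for n,im,o in(('top',a,(240,178)),('scene',b,(200,170))): print(n,'mouth px in crop',(proj(n,m)[0]-o)*4)
cv2.imwrite('pics/c7.png',cv2.resize(np.hstack([a,b]),None,fx=2.6,fy=2.6,interpolation=2))
```

```text
scene profile foot->mouth(+.0875)-> [163, 170, 170, 170, 170, 156, 127, 19, 125, 127, 172, 159, 73, 89, 91, 92, 92] torque [-0.983  0.674  0.041] F [ 0.5 -0.1 -1.5]
top profile foot->mouth(+.0875)-> [104, 118, 119, 118, 119, 118, 116, 96, 21, 11, 19, 18, 39, 94, 94, 93, 92] torque [-0.975  0.619  0.023] F [ 0.2 -0.1 -1.7]
top mouth px in crop [451.22814832 146.30273394]
scene mouth px in crop [169.98519494 120.54401066]
```

View pics/c7.png

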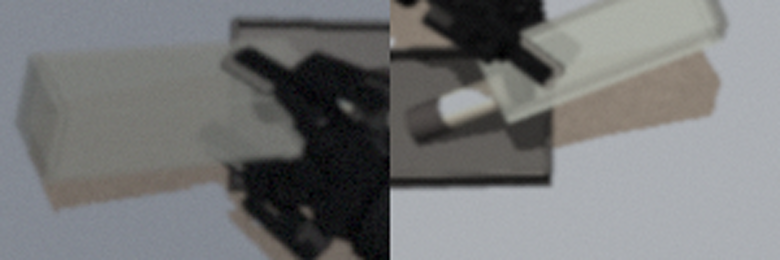

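The glue is sliding out slowly. Its dark nose is already on the tray floor (right crop (425,120)), with the white body showing and the tail still inside the mouth. I'll let it slide a bit more, then draw the holder back.

move_arm([
  {"tx": 0, "ty": 0, "tz": 0, "ax": 0, "ay": 0, "az": 0, "fingers": 0.0},
  {"tx": 0, "ty": 0, "tz": 0, "ax": 0, "ay": 0, "az": 0, "fingers": 0.0},
  {"tx": 0, "ty": 0, "tz": 0, "ax": 0, "ay": 0, "az": 0, "fingers": 0.0},
  {"tx": 0, "ty": 0, "tz": 0, "ax": 0, "ay": 0, "az": 0, "fingers": 0.0},
  {"tx": 0, "ty": 0, "tz": 0, "ax": 0, "ay": 0, "az": 0, "fingers": 0.0},
  {"tx": 0, "ty": 0, "tz": 0, "ax": 0, "ay": 0, "az": 0, "fingers": 0.0},
], squeeze=60)

```text
clock: 11.65
eef_pos: [0.5549, -0.0179, 0.086]
eef_rot: [[-0.442, 0.716, 0.541], [0.591, -0.221, 0.776], [0.675, 0.662, -0.326]]
ft_force: [0.3, -0.5, -1.6]
gripper_width: 0.0536
gripper_force: 64.6
```

```bash
cat >> h.py <<'E'
def glue():
    im=cv2.GaussianBlur(arm.capture('scene'),(3,3),0).mean(2); x0,y0=140,190; w=im[y0:238,x0:262]
    w=(w>115).astype(np.uint8); n,l,st,ce=cv2.connectedComponentsWithStats(w)
    for i in range(1,n):
        if st[i,4]>30:
            pt=np.argwhere(l==i)[:,::-1]+[x0,y0]; print('white',st[i],'rect',cv2.minAreaRect(pt.astype(np.float32)),plane('scene',[ce[i]+[x0,y0]],.02))
E
python3 - <<'E'
from h import *
prof(); glue()
s=arm.state();p,R=s['eef_pos'],s['eef_rot'];c,z,m,_,_=holder(p,R);print(c,z,m)
k=np.load('k.npy')
for d in(.06,.12):
  q=p+[-.12*d,.99*d,.0];cmd(q,R);print(ik(q,R,k,s['qpos']))
im=cv2.GaussianBlur(arm.capture('scene'),(3,3),0).mean(2)[190:240:4,150:290:4]
for r in im: print(' '.join('%3d'%v for v in r))
E
```

```text
scene profile foot->mouth(+.0875)-> [163, 170, 170, 170, 170, 156, 128, 20, 125, 127, 172, 159, 73, 89, 92, 92, 92] torque [-0.965  0.668 -0.028] F [ 0.3 -0.5 -1.6]
white [ 0  0  4 21 46] rect ((141.5, 200.0), (20.0, 3.0), 90.0) [[ 0.51615981 -0.28506896  0.02      ]]
white [ 79   5  43  22 562] rect ((240.0, 205.5), (21.0, 42.0), 90.0) [[ 0.54860415 -0.06869415  0.02      ]]
[0.55037757 0.01863683 0.10456773] [ 0.11035063 -0.89953092 -0.42269004] [ 0.56003325 -0.06007212  0.06758235]
t [ 0.192 -0.091  0.211] a [0. 0. 0.] | mm 60 deg 0
(array([-0.61630123,  0.49084715, -0.75971232,  0.3411177 ,  1.23913292,
        0.77252691]), np.float64(2.7660001272737305e-13), np.float64(6.498436535042958e-14))
t [ 0.383 -0.183  0.422] a [0. 0. 0.] | mm 120 deg 0
(array([-0.50295988,  0.43350436, -0.94129575, -0.10253744,  1.22322978,
        1.11092308]), np.float64(7.833295169605585e-12), np.float64(9.655882440508002e-12))
 70  68  67  68  63  61  63  60  54  51  47  46  43  41  36  28  28  26  27  25  23  19  19   7  14  22  66 112 140 151 151 167 170 168 168
 63  60  70  72  74  73  74  75  7
[... 945 characters left out ...]

 90  91  92  92  92  92  91  91  92  92  92  91  93  92  90  45  34  40  51  63  71  82  90  92  63  53  53  50  89 125 122 127 138 155 164
 91  91  91  91  92  91  91  92  92  93  92  93  93  93  93  82  82  91  92  93  93  93  93  93  87  57  59  65 102 153 167 173 175 175 175
 92  92  91  91  91  92  93  92  92  94  94  93  93  93  94  93  93  93  93  93  94  94  94  93  95  94  94  91 120 174 175 175 175 175 175
 91  91  91  91  91  92  92  92  93  93  91  92  92  92  93  92  92  92  92  93  93  92  94  95  93  92  92  90 119 174 174 175 175 175 174
 69  70  69  72  66  64  62  61  59  56  56  57  58  57  57  58  58  57  53  50  47  46  42  42  43  41  41  39 128 174 174 174 175 175 175
```

move_arm([
  {"tx": 0.024, "ty": -0.011, "tz": 0.026, "ax": 0, "ay": 0, "az": 0, "fingers": 0.0},
  {"tx": 0.048, "ty": -0.023, "tz": 0.053, "ax": 0, "ay": 0, "az": 0, "fingers": 0.0},
  {"tx": 0.072, "ty": -0.034, "tz": 0.079, "ax": 0, "ay": 0, "az": 0, "fingers": 0.0},
  {"tx": 0.096, "ty": -0.046, "tz": 0.105, "ax": 0, "ay": 0, "az": 0, "fingers": 0.0},
  {"tx": 0.12, "ty": -0.057, "tz": 0.132, "ax": 0, "ay": 0, "az": 0, "fingers": 0.0},
  {"tx": 0.144, "ty": -0.068, "tz": 0.158, "ax": 0, "ay": 0, "az": 0, "fingers": 0.0},
  {"tx": 0.168, "ty": -0.08, "tz": 0.185, "ax": 0, "ay": 0, "az": 0, "fingers": 0.0},
  {"tx": 0.192, "ty": -0.091, "tz": 0.211, "ax": 0, "ay": 0, "az": 0, "fingers": 0.0},
  {"tx": 0.192, "ty": -0.091, "tz": 0.211, "ax": 0, "ay": 0, "az": 0, "fingers": 0.0},
], squeeze=60)

```text
clock: 12.92
eef_pos: [0.5473, 0.0422, 0.0862]
eef_rot: [[-0.442, 0.716, 0.54], [0.591, -0.221, 0.776], [0.675, 0.662, -0.326]]
ft_force: [0.3, 0.6, -1.9]
gripper_width: 0.0536
gripper_force: 64.7
```

Run:
```python
from h import *
glue()
s=arm.state();p,R=s['eef_pos'],s['eef_rot'];c,z,m,_,_=holder(p,R);print(s['clock'],c,z,m)
im=cv2.GaussianBlur(arm.capture('scene'),(3,3),0).mean(2)[190:240:4,150:310:4]
for r in im: print(' '.join('%3d'%v for v in r))
```

```text
white [ 0  0  4 21 46] rect ((141.5, 200.0), (20.0, 3.0), 90.0) [[ 0.51615981 -0.28506896  0.02      ]]
white [ 83  14  29  15 344] rect ((237.20997619628906, 210.97000122070312), (12.162237167358398, 28.991378784179688), 81.8698959350586) [[ 0.55819889 -0.07513874  0.02      ]]
12.975 [0.54303927 0.07831012 0.10476998] [ 0.11077233 -0.8995021  -0.42264106] [ 5.52731854e-01 -3.96318622e-04  6.77888873e-02]
 69  67  66  67  62  62  63  58  55  52  47  44  41  41  40  38  37  36  38  37  38  35  35  31  30  25  24  25  80 139 121 135  91  23  21  45 108 147 163 163
 62  60  68  70  71  71  72  74  75  76  78  78  76  81  82  81  81  87  87  86  87  87  87  87  88  84  52  50  79 134 153 155 163 123  33  23 103 157 161 155
 88  88  89  89  90  89  89  90  90  89  90  89  90  90  89  89  90  90  91  89  89  90  90  90  90  90  70  50  78 126 157 153 160 163 148 104 143 151 149 151
 89  89  89  89  89  89  89  89  90  90  89  90  89  89  90  91  90  90  90  89  91  90  90  90  92  92  62  51  73 122 136 154 155 160 153 149 150 155 151 136
 89  90  89  88  89  89  89  90  89  89  90  90  8
[... 689 characters left out ...]
  92  93  87 121 173 173 169 127 129 140 152 163 169 172 172
 89  90  90  90  91  91  90  91  91  91  91  92  91  92  92  87  86  91  91  92  92  93  93  92  92  93  93  87 121 173 173 172 171 173 173 173 173 172 173 172
 90  90  90  89  90  90  92  90  91  91  92  91  92  92  92  93  92  93  92  93  93  93  93  93  93  93  93  90 118 173 173 172 172 173 173 173 173 172 173 172
 90  90  91  91  91  90  91  92  92  92  90  91  91  91  91  90  91  92  91  91  92  93  94  94  92  91  91  89 117 172 173 172 173 173 173 172 172 172 172 172
 68  68  69  70  65  64  61  59  59  56  55  55  56  56  55  57  57  56  52  49  47  44  41  42  42  40  40  38 125 173 173 173 172 173 172 172 173 172 173 172
```

Run:
```python
from h import *
from scipy.spatial.transform import Slerp
k=np.load('k.npy');s=arm.state();p,R=s['eef_pos'],s['eef_rot'];q=s['qpos']
def path(p,R,p2,R2,q,n=6):
    S=Slerp([0,1],Ro.from_matrix([R,R2]))
    for f in np.linspace(0,1,n+1)[1:]:
        a=S(f).as_matrix();x=p+f*(p2-p);q,e,d=ik(x,a,k,q);h=holder(x,a);print(x.round(3),'hz',h[1].round(2),'lo %.3f %.3f'%h[3:],q.round(2),'%.0f %.1f'%(e,d))
    return q
pM,RM=pour(-10,32,.575,-.02,.17,-83)
cmd(pM,RM);q=path(p,R,pM,RM,q)
A=np.array([.535,.14,.30]);cmd(A,RG,pM,RM);q=path(pM,RM,A,RG,q)
```

```text
t [ 0.278  0.465 -0.185] a [ 0.0225 -0.1178 -0.1662] | mm 114 deg 37
[0.552 0.039 0.105] hz [ 0.12 -0.94 -0.33] lo 0.055 0.112 [-0.6   0.4  -0.8   0.26  1.19  0.81] 0 0.0
[0.555 0.036 0.123] hz [ 0.13 -0.96 -0.23] lo 0.077 0.117 [-0.59  0.31 -0.83  0.2   1.13  0.84] 0 0.0
[0.559 0.033 0.142] hz [ 0.14 -0.98 -0.13] lo 0.099 0.122 [-0.57  0.23 -0.86  0.16  1.07  0.85] 0 0.0
[0.562 0.031 0.16 ] hz [ 0.14 -0.99 -0.03] lo 0.123 0.128 [-0.56  0.15 -0.88  0.12  1.01  0.85] 0 0.0
[0.566 0.028 0.179] hz [ 0.13 -0.99  0.07] lo 0.146 0.133 [-0.53  0.08 -0.89  0.1   0.95  0.84] 0 0.0
[0.57  0.025 0.197] hz [ 0.12 -0.98  0.17] lo 0.170 0.140 [-0.51  0.01 -0.9   0.08  0.88  0.83] 0 0.0
t [ 0.628  0.468 -0.103] a [ 0.2726 -0.3204 -0.2046] | mm 158 deg 84
[0.564 0.044 0.214] hz [ 0.06 -0.92  0.39] lo 0.199 0.130 [-0.34 -0.14 -0.91  0.1   0.56  0.9 ] 0 0.0
[0.558 0.063 0.232] hz [ 0.02 -0.81  0.59] lo 0.230 0.126 [-0.13 -0.21 -0.87  0.16  0.2   0.96] 0 0.0
[0.552 0.083 0.249] hz [-0.01 -0.65  0.76] lo 0.260 0.127 [ 0.09 -0.2  -0.79  0.25 -0.17  1.02] 0 0.0
[0.547 0.102 0.266] hz [-0.03 -0.45  0.89] lo 0.290 0.134 [ 0.29 -0.11 -0.68  0.38 -0.51  1.09] 0 0.0
[0.541 0.121 0.283] hz [-0.02 -0.23  0.97] lo 0.319 0.149 [ 0.45  0.02 -0.53  0.58 -0.81  1.21] 0 0.0
[0.535 0.14  0.3  ] hz [0. 0. 1.] lo 0.346 0.171 [ 0.56  0.2  -0.33  0.9  -1.04  1.41] 0 0.0
```

move_arm([
  {"tx": 0.046, "ty": 0.078, "tz": -0.031, "ax": 0.0038, "ay": -0.0196, "az": -0.0277, "fingers": 0.0},
  {"tx": 0.093, "ty": 0.155, "tz": -0.062, "ax": 0.0075, "ay": -0.0393, "az": -0.0554, "fingers": 0.0},
  {"tx": 0.139, "ty": 0.233, "tz": -0.093, "ax": 0.0113, "ay": -0.0589, "az": -0.0831, "fingers": 0.0},
  {"tx": 0.185, "ty": 0.31, "tz": -0.123, "ax": 0.015, "ay": -0.0785, "az": -0.1108, "fingers": 0.0},
  {"tx": 0.232, "ty": 0.388, "tz": -0.154, "ax": 0.0188, "ay": -0.0982, "az": -0.1385, "fingers": 0.0},
  {"tx": 0.278, "ty": 0.465, "tz": -0.185, "ax": 0.0225, "ay": -0.1178, "az": -0.1662, "fingers": 0.0},
  {"tx": 0.278, "ty": 0.465, "tz": -0.185, "ax": 0.0225, "ay": -0.1178, "az": -0.1662, "fingers": 0.0},
], squeeze=60)

```text
clock: 13.9
eef_pos: [0.57, 0.0254, 0.1992]
eef_rot: [[-0.536, 0.494, 0.685], [0.838, 0.214, 0.502], [0.101, 0.843, -0.528]]
ft_force: [-0.4, 0.1, -2.3]
gripper_width: 0.0534
gripper_force: 64.7
```

Run:
```python
from h import *
s=arm.state();print(s['clock'],s['eef_pos'])
cmd(np.array([.535,.14,.30]),RG)
glue()
```

```text
13.9 [0.57004814 0.02535221 0.19917279]
t [ 0.626  0.461 -0.099] a [ 0.2735 -0.3198 -0.2043] | mm 157 deg 84
white [ 0  0  4 20 42] rect ((141.5, 199.5), (19.0, 3.0), 90.0) [[ 0.51542863 -0.28530033  0.02      ]]
white [ 83  14  29  15 333] rect ((237.14999389648438, 211.0500030517578), (11.7379732131958, 28.849958419799805), 81.8698959350586) [[ 0.55822497 -0.07508771  0.02      ]]
```

move_arm([
  {"tx": 0.057, "ty": 0.042, "tz": -0.009, "ax": 0.0249, "ay": -0.0291, "az": -0.0186, "fingers": 0.0},
  {"tx": 0.114, "ty": 0.084, "tz": -0.018, "ax": 0.0497, "ay": -0.0581, "az": -0.0371, "fingers": 0.0},
  {"tx": 0.171, "ty": 0.126, "tz": -0.027, "ax": 0.0746, "ay": -0.0872, "az": -0.0557, "fingers": 0.0},
  {"tx": 0.228, "ty": 0.168, "tz": -0.036, "ax": 0.0995, "ay": -0.1163, "az": -0.0743, "fingers": 0.0},
  {"tx": 0.285, "ty": 0.21, "tz": -0.045, "ax": 0.1243, "ay": -0.1454, "az": -0.0929, "fingers": 0.0},
  {"tx": 0.341, "ty": 0.251, "tz": -0.054, "ax": 0.1492, "ay": -0.1744, "az": -0.1114, "fingers": 0.0},
  {"tx": 0.398, "ty": 0.293, "tz": -0.063, "ax": 0.174, "ay": -0.2035, "az": -0.13, "fingers": 0.0},
  {"tx": 0.455, "ty": 0.335, "tz": -0.072, "ax": 0.1989, "ay": -0.2326, "az": -0.1486, "fingers": 0.0},
  {"tx": 0.512, "ty": 0.377, "tz": -0.081, "ax": 0.2238, "ay": -0.2617, "az": -0.1672, "fingers": 0.0},
  {"tx": 0.569, "ty": 0.419, "tz": -0.09, "ax": 0.2486, "ay": -0.2907, "az": -0.1857, "fingers": 0.0},
  {"tx": 0.626, "ty": 0.461, "tz": -0.099, "ax": 0.2735, "ay": -0.3198, "az": -0.2043, "fingers": 0.0},
  {"tx": 0.626, "ty": 0.461, "tz": -0.099, "ax": 0.2735, "ay": -0.3198, "az": -0.2043, "fingers": 0.0},
], squeeze=60)

```text
clock: 15.45
eef_pos: [0.5355, 0.1414, 0.2938]
eef_rot: [[-0.313, 0.799, 0.514], [0.397, 0.602, -0.693], [-0.862, -0.013, -0.506]]
ft_force: [0.4, -0.2, -3.2]
gripper_width: 0.0536
gripper_force: 64.7
```

Run:
```python
from h import *
s=arm.state();print(s['clock'],s['eef_pos'],holder(s['eef_pos'],s['eef_rot']))
cmd(pG+[0,0,.06],RG);cmd(pG+[0,0,.006],RG);cmd(pG,RG)
# glue in top view
im=cv2.GaussianBlur(arm.capture('top'),(3,3),0).mean(2)[180:258:4,322:478:4]
for r in im: print(' '.join('%3d'%v for v in r))
```

```text
15.45 [0.53547655 0.14143144 0.29375138] (array([0.53509784, 0.14262587, 0.25252809]), array([0.01261344, 0.00131821, 0.99991958]), array([0.53620151, 0.14274122, 0.34002106]), np.float64(0.3395509997515132), np.float64(0.1645650735263724))
t [0.512 0.093 0.163] a [-0.0014 -0.0021  0.0032] | mm 109 deg 1
t [0.745 0.096 0.299] a [-0.0014 -0.0021  0.0032] | mm 162 deg 1
t [0.771 0.096 0.314] a [-0.0014 -0.0021  0.0032] | mm 168 deg 1
144 143 144 144 144 144 144 143 144 144 143 144 144 143 144 143 143 144 144 144 145 144 144 145 145 144 143 144 145 144 144 144 145 144 144 144 144 144 144
144 143 120 116 118 115 118 123 119 117 129 132 132 132 133 132 134 135 133 138 137 137 139 141 142 141 142 142 142 142 142 142 143 143 143 144 143 144 144
145 141  81  69  70  69  66  68  66  65  58  58  57  57  58  58  59  60  60  63  60  62  67  70  69  71  72  74  73  78  77  78  86  86  87  97  98 112 143
145 141  90 108 108 107 107 108 107 106 105 103 102 102 102 101 101 100 100  98  93  93  92  92  91  90  89  88  87  76  75  74  73  72  71  69  45  84 144
143 141  89 109 109 108 107 108 107 106 
[... 1755 characters left out ...]
 102 102 100 100  99  99  98  97  96  96  95  95  93  94  93  93  77  50 138
144 132  87 111 111 112 111 109 109 108 108 107 107 107 106 105 105 105 103 103 102 101 100  99  99  98  98  97  97  95  95  94  93  93  92  92  75  49 139
144 130  81 102 104 103 103 108 108 107 106 106 105 104 104 103 101 101 104 102 101 100 100  99  98  99  97  96  96  94  95  95  94  93  93  93  77  52 138
144 137 103 101  99  98  95  94  93  93  92  89  91  88  92  91  91  90  95  94  93  84  87  89  88  89  91  90  89  89  85  84  82  84  82  82  80  81 137
145 144 143 143 144 144 144 144 143 143 144 142 141 142 142 142 141 141 143 143 141 137 138 141 142 141 142 141 143 142 139 139 140 139 140 142 140 143 144
```

move_arm([
  {"tx": 0.1, "ty": 0.05, "tz": 0.03, "ax": 0, "ay": -0.001, "az": 0.001, "fingers": 0.0},
  {"tx": 0.25, "ty": 0.093, "tz": 0.08, "ax": -0.001, "ay": -0.002, "az": 0.002, "fingers": 0.0},
  {"tx": 0.4, "ty": 0.093, "tz": 0.13, "ax": -0.0014, "ay": -0.0021, "az": 0.0032, "fingers": 0.0},
  {"tx": 0.512, "ty": 0.093, "tz": 0.163, "ax": -0.0014, "ay": -0.0021, "az": 0.0032, "fingers": 0.0},
  {"tx": 0.512, "ty": 0.093, "tz": 0.163, "ax": -0.0014, "ay": -0.0021, "az": 0.0032, "fingers": 0.0},
  {"tx": 0.512, "ty": 0.093, "tz": 0.163, "ax": -0.0014, "ay": -0.0021, "az": 0.0032, "fingers": 0.0},
  {"tx": 0.512, "ty": 0.093, "tz": 0.163, "ax": -0.0014, "ay": -0.0021, "az": 0.0032, "fingers": 0.0},
  {"tx": 0.512, "ty": 0.093, "tz": 0.163, "ax": -0.0014, "ay": -0.0021, "az": 0.0032, "fingers": 0.0},
], squeeze=60)

```text
clock: 16.5
eef_pos: [0.5361, 0.1695, 0.1944]
eef_rot: [[-0.291, 0.801, 0.523], [0.403, 0.599, -0.692], [-0.868, 0.009, -0.497]]
ft_force: [-0.1, -0.3, -2.2]
gripper_width: 0.053
gripper_force: 64.7
```

Run:
```python
from h import *
s=arm.state();print(s['clock'],s['eef_pos'],holder(s['eef_pos'],s['eef_rot'])[1],s['ft_force'])
cmd(pG+[0,0,.008],RG);cmd(pG,RG)
```

```text
16.5 [0.53607066 0.16951831 0.19439489] [-0.01109507 -0.00345515  0.99993248] [-0.12025675 -0.31547247 -2.23557294]
t [ 0.254 -0.004  0.136] a [ 0.0011  0.0012 -0.0034] | mm 58 deg 1
t [ 0.289 -0.004  0.156] a [ 0.0011  0.0012 -0.0034] | mm 66 deg 1
```

move_arm([
  {"tx": 0.09, "ty": 0, "tz": 0.05, "ax": 0.001, "ay": 0.001, "az": -0.002, "fingers": 0.0},
  {"tx": 0.18, "ty": -0.002, "tz": 0.098, "ax": 0.0011, "ay": 0.0012, "az": -0.0034, "fingers": 0.0},
  {"tx": 0.254, "ty": -0.004, "tz": 0.136, "ax": 0.0011, "ay": 0.0012, "az": -0.0034, "fingers": 0.0},
  {"tx": 0.254, "ty": -0.004, "tz": 0.136, "ax": 0.0011, "ay": 0.0012, "az": -0.0034, "fingers": 0.0},
  {"tx": 0.272, "ty": -0.004, "tz": 0.146, "ax": 0.0011, "ay": 0.0012, "az": -0.0034, "fingers": 0.0},
  {"tx": 0.272, "ty": -0.004, "tz": 0.146, "ax": 0.0011, "ay": 0.0012, "az": -0.0034, "fingers": 0.0},
  {"tx": 0.272, "ty": -0.004, "tz": 0.146, "ax": 0.0011, "ay": 0.0012, "az": -0.0034, "fingers": 0.0},
  {"tx": 0.272, "ty": -0.004, "tz": 0.146, "ax": 0.0011, "ay": 0.0012, "az": -0.0034, "fingers": 0.0},
], squeeze=60)

```text
clock: 17.5
eef_pos: [0.5345, 0.1706, 0.1321]
eef_rot: [[-0.303, 0.799, 0.519], [0.398, 0.601, -0.693], [-0.866, -0.003, -0.5]]
ft_force: [0.1, -0.1, -1.0]
gripper_width: 0.0532
gripper_force: 64.7
```

Run:
```python
from h import *
s=arm.state();print(s['clock'],s['eef_pos'],holder(s['eef_pos'],s['eef_rot']),s['ft_force'])
cmd(pG,RG)
```

```text
17.5 [0.53448403 0.17057588 0.1320636 ] (array([0.53458749, 0.171785  , 0.09083914]), array([9.45455537e-04, 9.58918360e-04, 9.99999093e-01]), array([0.53467021, 0.1718689 , 0.17833906]), np.float64(0.17829777680962922), np.float64(0.0032979354831281504)) [ 0.09891339 -0.10683764 -1.0398332 ]
t [0.014 0.002 0.009] a [-0.0002  0.0001  0.0004] | mm 3 deg 0
```

Lower the last 3 mm in small steps.

move_arm([
  {"tx": 0.007, "ty": 0, "tz": 0.004, "ax": 0, "ay": 0, "az": 0, "fingers": 0.0},
  {"tx": 0.014, "ty": 0.002, "tz": 0.008, "ax": 0, "ay": 0, "az": 0, "fingers": 0.0},
  {"tx": 0.017, "ty": 0.002, "tz": 0.01, "ax": 0, "ay": 0, "az": 0, "fingers": 0.0},
  {"tx": 0.017, "ty": 0.002, "tz": 0.01, "ax": 0, "ay": 0, "az": 0, "fingers": 0.0},
  {"tx": 0.017, "ty": 0.002, "tz": 0.01, "ax": 0, "ay": 0, "az": 0, "fingers": 0.0},
  {"tx": 0.017, "ty": 0.002, "tz": 0.01, "ax": 0, "ay": 0, "az": 0, "fingers": 0.0},
], squeeze=20)

```text
clock: 18.25
eef_pos: [0.5349, 0.1706, 0.1287]
eef_rot: [[-0.302, 0.799, 0.52], [0.397, 0.601, -0.694], [-0.867, -0.003, -0.499]]
ft_force: [-2.7, -1.2, 5.6]
gripper_width: 0.0536
gripper_force: 65.3
```

Run:
```python
from h import *
s=arm.state();print(s['clock'],s['eef_pos'],s['ft_force'],s['ft_torque'],s['gripper_force'])
cmd(pG,RG)
```

```text
18.25 [0.53489531 0.17063663 0.12870196] [-2.655964   -1.16544307  5.63343012] [ 0.00839699  0.30000954 -0.32064356] 65.34065365791321
t [ 0.     0.    -0.001] a [-0.0002  0.0006  0.0004] | mm 0 deg 0
```

Contact is felt (about 7 N). Opening gradually.

move_arm([
  {"tx": 0, "ty": 0, "tz": 0, "ax": 0, "ay": 0, "az": 0, "fingers": 0.2},
  {"tx": 0, "ty": 0, "tz": 0, "ax": 0, "ay": 0, "az": 0, "fingers": 0.3},
  {"tx": 0, "ty": 0, "tz": 0, "ax": 0, "ay": 0, "az": 0, "fingers": 0.4},
  {"tx": 0, "ty": 0, "tz": 0, "ax": 0, "ay": 0, "az": 0, "fingers": 0.5},
  {"tx": 0, "ty": 0, "tz": 0, "ax": 0, "ay": 0, "az": 0, "fingers": 0.6},
  {"tx": 0, "ty": 0, "tz": 0, "ax": 0, "ay": 0, "az": 0, "fingers": 0.7},
  {"tx": 0, "ty": 0, "tz": 0, "ax": 0, "ay": 0, "az": 0, "fingers": 0.7},
  {"tx": 0, "ty": 0, "tz": 0, "ax": 0, "ay": 0, "az": 0, "fingers": 0.7},
], squeeze=20)

```text
clock: 19.25
eef_pos: [0.5347, 0.1707, 0.1277]
eef_rot: [[-0.303, 0.799, 0.519], [0.398, 0.601, -0.693], [-0.866, -0.004, -0.5]]
ft_force: [0.2, -0.1, 0.3]
gripper_width: 0.0729
gripper_force: 0.0
```

Run:
```python
from h import *
s=arm.state();print(s['eef_pos'],s['ft_force'],s['gripper_width'])
cmd(pG-.06*RG[:,2],RG);cmd(pG-.145*RG[:,2]+[0,0,.05],RG)
```

```text
[0.53466353 0.17069679 0.12774568] [ 0.18291085 -0.11720194  0.30734478] 0.07287835196554959
t [-0.004  0.001 -0.302] a [-0.0003  0.      0.0005] | mm 60 deg 0
t [-0.221 -0.001 -0.852] a [-0.0003  0.      0.0005] | mm 176 deg 0
```

move_arm([
  {"tx": 0, "ty": 0, "tz": -0.1, "ax": 0, "ay": 0, "az": 0, "fingers": 0.7},
  {"tx": 0, "ty": 0, "tz": -0.2, "ax": 0, "ay": 0, "az": 0, "fingers": 0.7},
  {"tx": -0.004, "ty": 0, "tz": -0.302, "ax": 0, "ay": 0, "az": 0, "fingers": 0.7},
  {"tx": -0.08, "ty": 0, "tz": -0.48, "ax": 0, "ay": 0, "az": 0, "fingers": 0.7},
  {"tx": -0.15, "ty": 0, "tz": -0.66, "ax": 0, "ay": 0, "az": 0, "fingers": 0.7},
  {"tx": -0.221, "ty": 0, "tz": -0.852, "ax": 0, "ay": 0, "az": 0, "fingers": 0.7},
  {"tx": -0.221, "ty": 0, "tz": -0.852, "ax": 0, "ay": 0, "az": 0, "fingers": 0.7},
  {"tx": -0.221, "ty": 0, "tz": -0.852, "ax": 0, "ay": 0, "az": 0, "fingers": 0.7},
])

```text
clock: 20.25
eef_pos: [0.4596, 0.2711, 0.2506]
eef_rot: [[-0.304, 0.799, 0.519], [0.398, 0.601, -0.693], [-0.866, -0.004, -0.5]]
ft_force: [-1.2, -0.2, -0.5]
gripper_width: 0.0723
gripper_force: 0.0
```

Run:
```python
from h import *
s=arm.state();print(s['clock'],s['eef_pos'],s['ft_force'])
t=arm.capture('top');sc=arm.capture('scene')
for n,im in(('top',t),('scene',sc)):
    cv2.imwrite(f'pics/end_{n}.png',im[:,:,::-1])
    o=cv2.imread(f'pics/{n}0.png').astype(float).mean(2); d=np.abs(cv2.GaussianBlur(im.mean(2)-o,(5,5),0))
    for nm,C in(('holder rim',(.535,.172,.175)),('holder foot',(.535,.172,.0))):
        u,v=proj(n,C)[0].astype(int); print(n,nm,'diff',d[v-25:v+25,u-25:u+25].max().round(),d[v-25:v+25,u-25:u+25].mean().round(1))
# white part of glue in both views
for n,box,th in(('top',(326,200,400,240),118),('scene',(200,195,261,225),125)):
    im={'top':t,'scene':sc}[n]; g=cv2.GaussianBlur(im,(3,3),0).mean(2); x0,y0,x1,y1=box
    k,l,st,ce=cv2.connectedComponentsWithStats((g[y0:y1,x0:x1]>th).astype(np.uint8)); i=1+st[1:,4].argmax()
    pt=(np.argwhere(l==i)[:,::-1]+[x0,y0]).astype(float); m=pt.mean(0); w,V=np.linalg.eigh(np.cov((pt-m).T)); ax=V[:,1]*np.sign(V[0,1]); pr=(pt-m)@ax
    e=[m+ax*pr.min(),m+ax*pr.max()]; 
    if n=='top': e=e[::-1]   # nose (-y) first
    print(n,'nose/tail ends',np.round(e,1),'area',len(pt)); globals()[n]=e
for a,b,nm in zip(top,scene,('nose','tail')):
    e1,d1=ray('top',[a]);e2,d2=ray('scene',[b]);d1=d1[0];d2=d2[0]
    s_=np.linalg.lstsq(np.c_[d1,-d2],e2-e1,rcond=None)[0];P,Q=e1+s_[0]*d1,e2+s_[1]*d2;print(nm,((P+Q)/2).round(4),'gap',np.linalg.norm(P-Q).round(4))
```

```text
20.25 [0.45959788 0.27112292 0.25055111] [-1.21230343 -0.15583384 -0.45510786]
top holder rim diff 60.0 6.2
top holder foot diff 60.0 6.8
scene holder rim diff 43.0 4.0
scene holder foot diff 55.0 7.2
top nose/tail ends [[373.  215.4]
 [342.8 218.7]] area 333
scene nose/tail ends [[223.7 212.9]
 [251.2 209.2]] area 291
nose [ 0.5628 -0.1028  0.022 ] gap 0.0011
tail [ 0.557  -0.0469  0.0237] gap 0.0024
```

Run:
```python
import cv2,numpy as np
P={'top':[('rimL',178,223),('rimT',205,201),('rimB',197,251)],'scene':[('footL',336,200),('footN',352,216),('footR',371,203),('rimT',364,141),('rimR',384,158),('clipB',372,290),('clipA',262,153),('wedge',235,306),('small',410,180)]}
for n in P:
    a=cv2.imread(f'pics/{n}0.png',0);b=cv2.imread(f'pics/end_{n}.png',0)
    for nm,u,v in P[n]:
        m=cv2.matchTemplate(b[v-16:v+17,u-16:u+17],a[v-8:v+9,u-8:u+9],cv2.TM_CCOEFF_NORMED);_,x,_,l=cv2.minMaxLoc(m);print(n,nm,'shift',l[0]-8,l[1]-8,round(x,2))
```

```text
top rimL shift 0 0 0.98
top rimT shift 1 0 0.99
top rimB shift 0 0 0.99
scene footL shift 0 0 0.99
scene footN shift 0 0 0.99
scene footR shift 0 0 1.0
scene rimT shift 0 0 1.0
scene rimR shift 0 0 0.97
scene clipB shift 0 0 1.0
scene clipA shift 0 0 1.0
scene wedge shift 0 0 0.85
scene small shift 0 0 0.95
```

The holder is back where it stood and upright, the bystanders haven't moved, and the glue lies flat in the tray. Handing in.

```bash
python3 -c "
from cell import arm
print(arm.sign_off())"
```

```text
the job is handed in; nothing more can be done
None
```

I handed the job in at about 20 s on the robot's clock, with no verdict returned: by the final images the glue stick lies flat in the tray, the empty holder stands upright within about 2 mm of where it was, and the clips and wedge show no movement.

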